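# Sweep the stacking board and build a stepped stack of drying trays

## Robot

A 6-joint arm with a two-finger parallel gripper is mounted at the origin on a cart in front of the work surface, level with it; the furniture and walls round the work are solid. World frame = base frame: x ahead of the robot, y to its left, z up, the work surface at z = 0. Lengths are in m, angles in rad, forces in N, time in s.
With the tool pointing down it reaches from about 0.3 to 0.75 m from the base axis. Payload 8.5 kg.
Tool frame: the origin (TCP) lies between the finger pads; the fingertips stand 11 mm ahead of it and the grasp point (between the pads) lies 8 mm behind it; z points along the fingers, y is the line along which they close (so a half turn about z gives the same grasp; the last joint's range is limited). The gripper opens to 88 mm and grips with 3 to 60 N. Pads are 18 mm wide; open, the fingers measure 123 mm over their backs; the gripper's body (75 mm by 187 mm) begins 45 mm behind the grasp point.
Start: joints at [1.121, 0.381, 1.297, -0, 1.464, -0.215], TCP at [0.128, 0.535, 0.25] pointing down, gripper open.
Joint ranges: [-3.11, 3.11], [-0.89, 2.33], [0.22, 2.48], [-1.42, 4.56], [0.17, 2.85], [-2.88, 2.88]. Speed limits (rad/s): [2.39, 2.39, 3.14, 3.14, 3.14, 3.14].

## Interface

Orientations are given as a rotation vector (axis times angle).
In Python, from plant import bot, grab_frame, cut_out, mark_of gives the robot as it stands.
- The arm moves only by the tool play_rows, never from a script. Its argument "targets" is a list of rows, each a list of 2 entries, a list of its own where there are three numbers: the shift along the world's x, y, z each as a share of 200 mm, from -1 to 1, then the turn about the world's z as a share of 180 degrees, from -1 to 1. A call has 1 to 10 rows; each row is the pose to reach, as a shift and turn from the pose commanded when the call began, turning the shorter way round; what a row does not reach only later rows make up. A row lasts 1/8 s, in which the tool goes at most 62.5 mm and 10.7 degrees, less where a joint would pass 70% of its speed; a pose out of reach is approached as far as the arm can. A call with a number of a shift or a turn outside -1 to 1 is refused whole. A call with a gripper value outside its range is refused whole. "jaw" is the closure, from -1 (fully open) to 1 (shut), so that 0 is half open, set as the call begins (left out, the last holds). The fingers move at their own pace and stop on an object; the grip force is fixed at half the most. Time passes only in rows, so rows that repeat a pose let the fingers close. It gives the time, the measured TCP pose, the force, the opening and the grip force at its end, in the units of the state.
- bot.read_state(): the state, without advancing time (a new reading comes with each control period).
- grab_frame(name): name is "scene" or "top" or "wrist"; returns a dict with "image" (400x640x3 uint8, red, green, blue), "K" (3x3 intrinsics, pixels), "R" (3x3) and "t" (3): a world point X has camera coordinates R X + t; the wrist camera has in their place "T_tool_cam" (4x4, takes a point from camera to tool coordinates, whose origin is the TCP and whose axes are the flange's). Camera axes: x right, y down, z forward; pixel columns grow to the right and rows downward; lengths in m; the calibration is good to about 2 mm. A picture is of the moment at which its call begins: read the wrist's pose just before it. There is no depth.
- bot.sign_off(): hands the job in; it is judged then, once.
Trained networks look in the newest picture that a camera, given by its name, has taken for a name from the list of things; names that differ only in an ending like _2 or _b are one class to them, and where a whole thing is asked for, a point or a joint stands for the part that bears it (a point fixed in the world has none). Each returns a list of dicts, best first, with "p" (0 to 1); they miss things now and then, are a little off and sometimes report something else, mostly with a low value. They report only what shows in the picture. A call takes as long as a camera call.
- cut_out(camera, label): "mask" (400x640 bool, what is visible of it) and "point" ([column, row] in pixels, amid what is visible of it).
- mark_of(camera, label): "point" ([column, row] in pixels: a listed point, or the origin of a listed thing).
The state is a dict: "time": time; "joints": joint angles; "dq": joint speeds; "effort": joint torques, N m; "position": TCP position; "ee_rot": TCP orientation; "force": force on the tool from outside, world axes, zero at the start; "ft_torque": the same for the moment, N m; "width": opening from 0.0 (shut) to 1.0 (fully open); "finger_force": force on a finger pad.
Only numpy, scipy, OpenCV 4.12 (cv2) and the standard library are available. Lean on these libraries where they do the work, as an engineer would, in place of code of your own. Each camera call takes 0.05 s, during which the arm holds its last target. There are 200 camera calls.

## Task

Sweep the wood chips off the stacking board into its trough with the brush (do not pick them up) and stand the brush back on the bench on its bristles. Then build a drying stack of all four trays on the board, with each handle blank lying flat in a tray of its own (spare trays stay empty): the groove under the bottom tray sits over the board's lip with the tray lying on the board, the second tray is stepped away from the lip, the third back, the fourth away again, each with its groove dropped over the end wall of the tray below so that it lies level. Leave the other things on the bench alone.

Things in the scene. Friction and masses are not known exactly. Their poses are not given: they have to be found in the camera images.
- board: Stacking board, fixed. Origin: on the bench under it. Plywood top 100 mm wide (its x from -50 to +50) and 190 long (its y from -100 to +90), surface 16 mm above the bench. Nothing stands up from it but the lip (see board_lip). The chip trough runs along its whole far edge (see board_trough). Its x points away from the robot, its y to the left, give or take the board's yaw.
- board_lip (a point): Middle of the top of the board's hardwood lip, 5 mm thick, 4.5 mm high, across the board's whole width at its y = +74. With a groove over the lip and its feet on the board a tray's centre is at board y = +23.5, 35 mm above the bench; the second tray, stepped away from the lip, at y = +1.5, 67 mm up; the third at +23.5, 99 mm up; the fourth at +1.5, 131 mm up.
- board_trough (a point): Middle of the floor of the chip trough, a folded metal pan along the board's far edge: board x = +50 to +95, as long as the board; floor 2 mm, outer and end walls 13 mm above the bench, open on top and towards the board.
- tray_1_mid (a point): Drying tray 1: open wooden tray, 58 wide (x) x 150 long (y) x 38 high in all. The four are alike, and the same either way round. Point: its centre, 19 mm above its underside (the feet). Side walls 4 mm, end walls 5 mm thick, rim at 38; in the middle 80 mm of both long sides a thumb notch goes down to 19 mm. Inside 50 x 140, inner floor at 10 mm. About 0.12 kg; take it across its middle, by the low walls.
- tray_2_mid (a point): Drying tray 2, like tray 1; point: its centre, 19 mm up. Feet of each tray: four 8 mm dowels across the underside, 44 mm long, at y = -59, -42, +42 and +59 mm, reaching 6 mm below the floor (whose underside is thus 6 mm above the foot). Each pair of dowels leaves a 9 mm wide groove between, centred at y = -50.5 and +50.5 mm.
- tray_3_mid (a point): Drying tray 3, like tray 1; point: its centre, 19 mm up. Stepped 22 mm along y from the tray below, a tray's groove drops over that one's 5 mm end wall (2 mm play each way), the feet go inside its side walls (3 mm play), it rests on the rim and lies level, its centre 32 mm above that of the tray below. A blank inside does not get in the way.
- tray_4_mid (a point): Drying tray 4, like tray 1; point: its centre, 19 mm up. At the start the four trays stand empty on the bench in one straight pile without steps, tray 1 lowest and tray 4 on top, 32 mm apart in height; they lift off one by one.
- blank_1_mid (a point): Wooden handle blank 1: octagonal bar, 23 wide (its x) x 118 long (its y) x 19 high (its z), about 35 g, dark brown or pale; may be absent. Point: its centre, half-way up (9.5 mm).
- blank_2_mid (a point): Wooden handle blank 2: octagonal bar, 23 wide (its x) x 118 long (its y) x 19 high (its z), about 35 g, dark brown or pale; may be absent. Point: its centre, half-way up (9.5 mm).
- blank_3_mid (a point): Wooden handle blank 3: octagonal bar, 23 wide (its x) x 118 long (its y) x 19 high (its z), about 35 g, dark brown or pale; may be absent. Point: its centre, half-way up (9.5 mm).
- brush_mid (a point): Bench brush: wooden back with stiff bristles below, 56 wide (its x) x 152 long (its y) x 46 high, 70 g, standing on its bristles. Point: its centre, half-way up (23 mm). The whole outline down to the bristle tips is stiff enough to push chips.
- chip_1_mid (a point): Wood chip 1: small dark offcut, 12 to 15 mm by 10 to 12 mm, 7 mm thick, lying on the board; may be absent. Point: its centre (3.5 mm above its underside).
- chip_2_mid (a point): Wood chip 2: small dark offcut, 12 to 15 mm by 10 to 12 mm, 7 mm thick, lying on the board; may be absent. Point: its centre (3.5 mm above its underside).
- chip_3_mid (a point): Wood chip 3: small dark offcut, 12 to 15 mm by 10 to 12 mm, 7 mm thick, lying on the board; may be absent. Point: its centre (3.5 mm above its underside).
- chip_4_mid (a point): Wood chip 4: small dark offcut, 12 to 15 mm by 10 to 12 mm, 7 mm thick, lying on the board; may be absent. Point: its centre (3.5 mm above its underside).
- chip_5_mid (a point): Wood chip 5: small dark offcut, 12 to 15 mm by 10 to 12 mm, 7 mm thick, lying on the board; may be absent. Point: its centre (3.5 mm above its underside).

How it is judged:
On the way, in this order (a step that is already met when the one before it is completed fails the run):
1. the brush is brought down to the board (x of brush_mid in the frame of board between -0.1 and 0.1 m and y of brush_mid in the frame of board between -0.09 and 0.08 m and z of brush_mid in the frame of board below 0.055 m), for 0.1 s.
2. all chips lie in the trough (x of chip_1_mid in the frame of board between 0.05 and 0.096 m and y of chip_1_mid in the frame of board between -0.1 and 0.09 m and z of each of chip_1_mid, chip_2_mid, chip_3_mid, chip_4_mid, chip_5_mid in the frame of board below 0.0165 m and x of chip_2_mid in the frame of board between 0.05 and 0.096 m and y of chip_2_mid in the frame of board between -0.1 and 0.09 m and x of chip_3_mid in the frame of board between 0.05 and 0.096 m and y of chip_3_mid in the frame of board between -0.1 and 0.09 m and x of chip_4_mid in the frame of board between 0.05 and 0.096 m and y of chip_4_mid in the frame of board between -0.1 and 0.09 m and x of chip_5_mid in the frame of board between 0.05 and 0.096 m and y of chip_5_mid in the frame of board between -0.1 and 0.09 m), for 0.2 s.
At the end, for the whole second after the job is handed in: Chips in the trough; trays stacked, level, in line (0.12 rad), seated within 3 mm in height, bottom one over the lip (5 mm), then stepped 22 mm away, back, away (7 to 9 mm), within 24 mm of mid-width; each blank flat in its own tray; brush upright on the bench; all at rest (all of step 2 and ((z of tray_1_mid in the frame of board between 0.032 and 0.038 m and y of tray_1_mid in the frame of board between 0.0185 and 0.0285 m and x of tray_1_mid in the frame of board between -0.024 and 0.024 m) or (z of tray_1_mid in the frame of board between 0.064 and 0.07 m and y of tray_1_mid in the frame of board between -0.0055 and 0.0085 m and x of tray_1_mid in the frame of board between -0.024 and 0.024 m) or (z of tray_1_mid in the frame of board between 0.096 and 0.102 m and y of tray_1_mid in the frame of board between 0.0145 and 0.0325 m and x of tray_1_mid in the frame of board between -0.024 and 0.024 m) or (z of tray_1_mid in the frame of board between 0.128 and 0.134 m and y of tray_1_mid in the frame of board between -0.0075 and 0.0105 m and x of tray_1_mid in the frame of board between -0.024 and 0.024 m)) and angle between the y axis of each of tray_1_mid, tray_2_mid, tray_3_mid, tray_4_mid and the y axis of board, either way round below 0.12 rad and angle between each of tray_1_mid, tray_2_mid, tray_3_mid, tray_4_mid's own z axis and vertical below 0.05 rad and linear speed of each of tray_1, tray_2, tray_3, tray_4, brush below 0.02 m/s and ((z of tray_2_mid in the frame of board between 0.032 and 0.038 m and y of tray_2_mid in the frame of board between 0.0185 and 0.0285 m and x of tray_2_mid in the frame of board between -0.024 and 0.024 m) or (z of tray_2_mid in the frame of board between 0.064 and 0.07 m and y of tray_2_mid in the frame of board between -0.0055 and 0.0085 m and x of tray_2_mid in the frame of board between -0.024 and 0.024 m) or (z of tray_2_mid in the frame of board between 0.096 and 0.102 m and y of tray_2_mid in the frame of board between 0.0145 and 0.0325 m and x of tray_2_mid in the frame of board between -0.024 and 0.024 m) or (z of tray_2_mid in the frame of board between 0.128 and 0.134 m and y of tray_2_mid in the frame of board between -0.0075 and 0.0105 m and x of tray_2_mid in the frame of board between -0.024 and 0.024 m)) and ((z of tray_3_mid in the frame of board between 0.032 and 0.038 m and y of tray_3_mid in the frame of board between 0.0185 and 0.0285 m and x of tray_3_mid in the frame of board between -0.024 and 0.024 m) or (z of tray_3_mid in the frame of board between 0.064 and 0.07 m and y of tray_3_mid in the frame of board between -0.0055 and 0.0085 m and x of tray_3_mid in the frame of board between -0.024 and 0.024 m) or (z of tray_3_mid in the frame of board between 0.096 and 0.102 m and y of tray_3_mid in the frame of board between 0.0145 and 0.0325 m and x of tray_3_mid in the frame of board between -0.024 and 0.024 m) or (z of tray_3_mid in the frame of board between 0.128 and 0.134 m and y of tray_3_mid in the frame of board between -0.0075 and 0.0105 m and x of tray_3_mid in the frame of board between -0.024 and 0.024 m)) and ((z of tray_4_mid in the frame of board between 0.032 and 0.038 m and y of tray_4_mid in the frame of board between 0.0185 and 0.0285 m and x of tray_4_mid in the frame of board between -0.024 and 0.024 m) or (z of tray_4_mid in the frame of board between 0.064 and 0.07 m and y of tray_4_mid in the frame of board between -0.0055 and 0.0085 m and x of tray_4_mid in the frame of board between -0.024 and 0.024 m) or (z of tray_4_mid in the frame of board between 0.096 and 0.102 m and y of tray_4_mid in the frame of board between 0.0145 and 0.0325 m and x of tray_4_mid in the frame of board between -0.024 and 0.024 m) or (z of tray_4_mid in the frame of board between 0.128 and 0.134 m and y of tray_4_mid in the frame of board between -0.0075 and 0.0105 m and x of tray_4_mid in the frame of board between -0.024 and 0.024 m)) and ((x of blank_1_mid in the frame of tray_1_mid between -0.018 and 0.018 m and y of blank_1_mid in the frame of tray_1_mid between -0.025 and 0.025 m and z of blank_1_mid in the frame of tray_1_mid between -0.005 and 0.005 m) or (x of blank_1_mid in the frame of tray_2_mid between -0.018 and 0.018 m and y of blank_1_mid in the frame of tray_2_mid between -0.025 and 0.025 m and z of blank_1_mid in the frame of tray_2_mid between -0.005 and 0.005 m) or (x of blank_1_mid in the frame of tray_3_mid between -0.018 and 0.018 m and y of blank_1_mid in the frame of tray_3_mid between -0.025 and 0.025 m and z of blank_1_mid in the frame of tray_3_mid between -0.005 and 0.005 m) or (x of blank_1_mid in the frame of tray_4_mid between -0.018 and 0.018 m and y of blank_1_mid in the frame of tray_4_mid between -0.025 and 0.025 m and z of blank_1_mid in the frame of tray_4_mid between -0.005 and 0.005 m)) and ((x of blank_2_mid in the frame of tray_1_mid between -0.018 and 0.018 m and y of blank_2_mid in the frame of tray_1_mid between -0.025 and 0.025 m and z of blank_2_mid in the frame of tray_1_mid between -0.005 and 0.005 m) or (x of blank_2_mid in the frame of tray_2_mid between -0.018 and 0.018 m and y of blank_2_mid in the frame of tray_2_mid between -0.025 and 0.025 m and z of blank_2_mid in the frame of tray_2_mid between -0.005 and 0.005 m) or (x of blank_2_mid in the frame of tray_3_mid between -0.018 and 0.018 m and y of blank_2_mid in the frame of tray_3_mid between -0.025 and 0.025 m and z of blank_2_mid in the frame of tray_3_mid between -0.005 and 0.005 m) or (x of blank_2_mid in the frame of tray_4_mid between -0.018 and 0.018 m and y of blank_2_mid in the frame of tray_4_mid between -0.025 and 0.025 m and z of blank_2_mid in the frame of tray_4_mid between -0.005 and 0.005 m)) and ((x of blank_3_mid in the frame of tray_1_mid between -0.018 and 0.018 m and y of blank_3_mid in the frame of tray_1_mid between -0.025 and 0.025 m and z of blank_3_mid in the frame of tray_1_mid between -0.005 and 0.005 m) or (x of blank_3_mid in the frame of tray_2_mid between -0.018 and 0.018 m and y of blank_3_mid in the frame of tray_2_mid between -0.025 and 0.025 m and z of blank_3_mid in the frame of tray_2_mid between -0.005 and 0.005 m) or (x of blank_3_mid in the frame of tray_3_mid between -0.018 and 0.018 m and y of blank_3_mid in the frame of tray_3_mid between -0.025 and 0.025 m and z of blank_3_mid in the frame of tray_3_mid between -0.005 and 0.005 m) or (x of blank_3_mid in the frame of tray_4_mid between -0.018 and 0.018 m and y of blank_3_mid in the frame of tray_4_mid between -0.025 and 0.025 m and z of blank_3_mid in the frame of tray_4_mid between -0.005 and 0.005 m)) and (z of blank_1_mid in the frame of blank_2_mid above 0.02 m or z of blank_1_mid in the frame of blank_2_mid below -0.02 m) and (z of blank_1_mid in the frame of blank_3_mid above 0.02 m or z of blank_1_mid in the frame of blank_3_mid below -0.02 m) and (z of blank_2_mid in the frame of blank_3_mid above 0.02 m or z of blank_2_mid in the frame of blank_3_mid below -0.02 m) and height (world z) of brush_mid between 0.018 and 0.029 m and angle between brush_mid's own z axis and vertical below 0.12 rad); the robot touches nothing.
It fails at once if a chip is pinched by the fingers (contact force between the fingers and chip_1 above 3 N or contact force between the fingers and chip_2 above 3 N or contact force between the fingers and chip_3 above 3 N or contact force between the fingers and chip_4 above 3 N or contact force between the fingers and chip_5 above 3 N).
It fails at once if a bystander (hammer, loupe, screwdriver, marker) is moved more than 5 cm (distance of any of hammer, loupe, screwdriver, marker from where it was at the start of the episode above 0.05 m).
Of blank_1, blank_2, blank_3 only 2 to 3 are there at a start; the rules pass over those that are not, and their reading is None.
Of chip_1, chip_2, chip_3, chip_4, chip_5 only 3 to 5 are there at a start; the rules pass over those that are not, and their reading is None.
At some moment in a run one of blank_1, blank_2, blank_3 may be knocked a few centimetres aside while the robot is not near it.
Once in a run the grip may slacken for a moment while it holds something.
It also fails if it takes over 210 s, if anything falls off the work surface, if the arm or the gripper's body presses on something with over 40 N, if the wrist force passes 120 N, or if a joint passes its speed limit or range.

## Working session

There is one attempt and no reset: what is moved stays moved. The work goes in short steps, Python scripts to look and compute and a tool call to move; the robot and the scene stay as the last step left them, time stands still between calls to the robot, and variables do not carry over. Pictures are saved under pics/ and viewed, at most 14 in all, crops included, and the job is handed in when it is done.

Besides the shell and the picture viewer there is one more tool, called after "Request:" by a JSON object that holds its "op" and its "data". play_rows: Moves the arm, as the interface text tells. Its arguments: {"type":"object","properties":{"targets":{"type":"array","items":{"type":"array"}},"jaw":{"type":"number"}},"required":["targets"]}

```bash
ls; mkdir -p pics
cat > h.py <<'E'
import numpy as np, cv2
from plant import bot, grab_frame, cut_out, mark_of
from scipy.spatial.transform import Rotation as Rn
def cam(f,st=None):
    K=f["K"]
    if "R" in f: return K,np.array(f["R"]),np.array(f["t"])
    T=np.eye(4);T[:3,:3]=Rn.from_rotvec(st["ee_rot"]).as_matrix();T[:3,3]=st["position"]
    M=np.linalg.inv(T@np.array(f["T_tool_cam"]));return K,M[:3,:3],M[:3,3]
def w(c,px,z):
    K,R,t=c;px=np.asarray(px,float).reshape(-1,2)
    d=(R.T@np.linalg.inv(K)@np.c_[px,np.ones(len(px))].T).T
    o=-R.T@t;return o+d*((z-o[2])/d[:,2])[:,None]
def pr(c,X):
    K,R,t=c;p=(K@(R@np.atleast_2d(X).T+t[:,None])).T;return p[:,:2]/p[:,2:]
def shot(n):
    st=bot.read_state();f=grab_frame(n);return f["image"],cam(f,st)
def save(im,n): cv2.imwrite("pics/"+n,im[:,:,::-1])
def ms(n,l): return [(np.round(d["point"],1),round(d["p"],2)) for d in mark_of(n,l)]
def rect(n,l,c,z,k=6):
    "min-area rect of masks at height z"
    out=[]
    for d in cut_out(n,l)[:k]:
        m=np.argwhere(d["mask"])[:,::-1]
        if len(m)<8: continue
        P=w(c,m,z)[:,:2]*1000
        (cx,cy),s,a=cv2.minAreaRect(P.astype(np.float32))
        b=cv2.boxPoints(((cx,cy),s,a));e=max([b[1]-b[0],b[2]-b[1]],key=np.linalg.norm)
        ang=np.degrees(np.arctan2(e[1],e[0]))%180
        out.append((round(d["p"],2),np.round([cx,cy]).tolist(),np.round(sorted(s)).tolist(),round(ang,1),len(m)))
    return out
E
python3 - <<'E'
from h import *
print(bot.read_state())
for n in ["top","scene"]:
    im,c=shot(n);save(im,n+"0.png")
    print(n,-c[1].T@c[2],c[1][2])
    for l,z in [("board",.0),("board_lip",.0205),("board_trough",.002),("tray_1_mid",.115),("blank_1_mid",.0095),("brush_mid",.023),("chip_1_mid",.0195)]:
        for p,s in ms(n,l): print(l,p,s,np.round(w(c,p,z)[0]*1000))
        print("  ",rect(n,l,c,z))
E
```

```text
pics
{'time': 0.0, 'joints': array([ 1.12067786e+00,  3.81181636e-01,  1.29823656e+00, -6.62225567e-06,
        1.46361835e+00, -2.15322744e-01]), 'dq': array([-8.33524430e-05, -5.69313791e-04, -1.62494430e-03, -1.67248501e-03,
        6.41846529e-04,  2.05096299e-04]), 'effort': array([-9.34089330e-04, -4.37915611e+01, -2.24551141e+01,  7.12846499e-02,
        3.51218646e-02, -1.26733639e-04]), 'position': array([0.12785259, 0.53466145, 0.24915364]), 'ee_rot': array([-3.67913949e-01, -3.11950562e+00,  2.14673896e-03]), 'force': array([-0.22575792, -0.34802265,  0.26884685]), 'ft_torque': array([-0.03253032, -0.04733108, -0.07516065]), 'finger_force': 0.0, 'width': 0.9972293084578149}
top [0.42026432 0.04119874 0.9675095 ] [ 0.09865906  0.00594119 -0.99510356]
board [291.2 247.1] 0.16 [404. 120.   0.]
   [(0.59, [502.0, -157.0], [149.0, 193.0], np.float32(81.8), 4050)]
   [(0.83, [502.0, -152.0], [150.0, 191.0], np.float32(81.6), 4236), (0.55, [408.0, 120.0], [67.0, 171.0], np.float32(91.5), 1751), (0.29, [566.0, 163.0], [26.0, 122.0], np.float32(5.9), 447)]
board_trough [397.8 190.2
[... 1226 characters left out ...]
 0.53 [ 444. -198.  115.]
   [(0.69, [384.0, 32.0], [55.0, 134.0], np.float32(92.2), 389)]
blank_1_mid [310.5 155.7] 0.81 [566. 229.   9.]
blank_1_mid [369. 287.] 0.5 [ 504. -143.    9.]
   [(0.82, [563.0, 234.0], [34.0, 123.0], np.float32(6.4), 398)]
brush_mid [241.1 156. ] 0.78 [413. 292.  23.]
brush_mid [359.8 294.9] 0.29 [ 475. -155.   23.]
   [(0.98, [407.0, 304.0], [59.0, 152.0], np.float32(88.4), 652), (0.4, [469.0, -162.0], [12.0, 13.0], np.float32(18.2), 42)]
chip_1_mid [396.1 284. ] 0.65 [ 550. -165.   19.]
chip_1_mid [308.  159.1] 0.34 [551. 213.  19.]
   [(0.35, [407.0, 303.0], [60.0, 158.0], np.float32(84.3), 661), (0.28, [499.0, -158.0], [149.0, 197.0], np.float32(80.4), 7062)]
```

Run:
```python
import cv2
for n,(x0,y0,x1,y1) in {"top":(140,60,540,360),"scene":(140,80,540,380)}.items():
    im=cv2.imread(f"pics/{n}0.png")[y0:y1,x0:x1];cv2.imwrite(f"pics/{n}0c.png",cv2.resize(im,None,fx=2,fy=2,interpolation=2))
```

```text
(no output)
```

View pics/top0c.png

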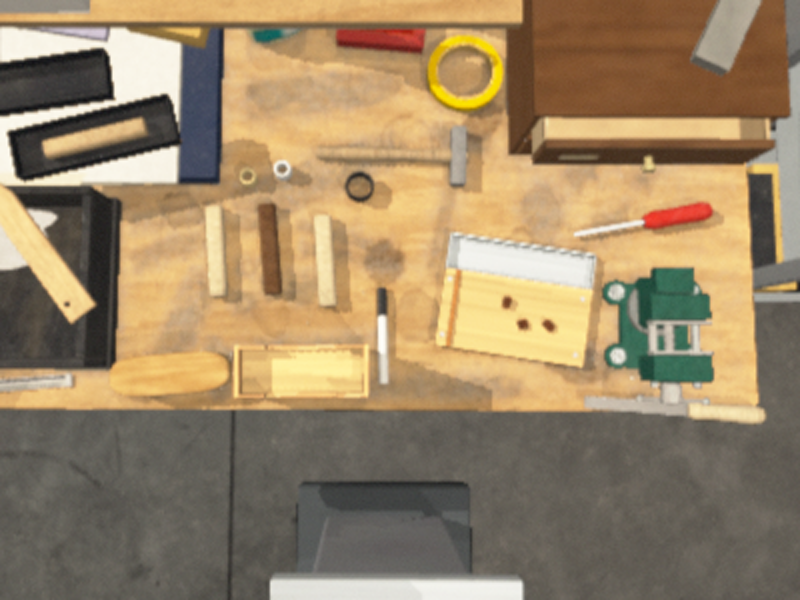

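View pics/scene0c.png

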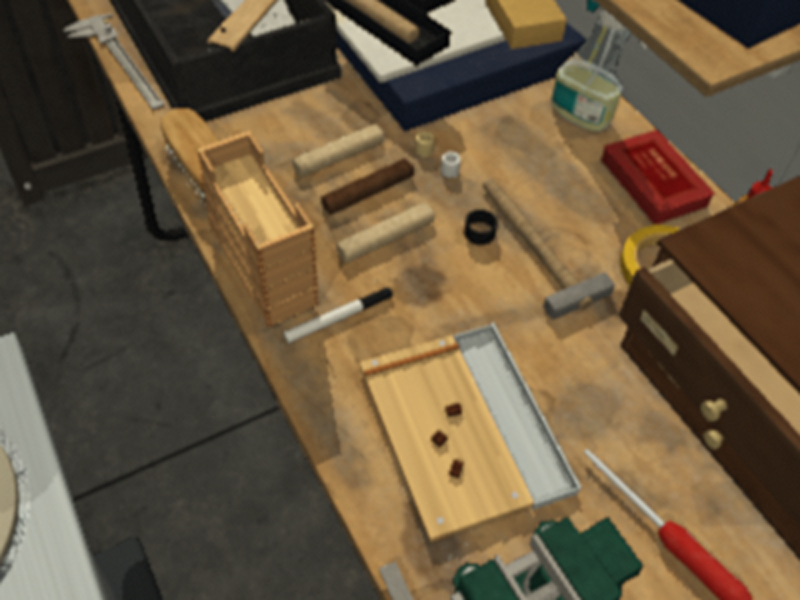

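The top view shows 3 chips on the board (crop ~(508,302), (522,324), (549,326)), 3 blanks (crop x ≈ 217, 270, 325), the brush at (170,373), the tray pile at (300,372) and the marker at (382,335). The scene view agrees. Next I'll move over the brush.

Request:
{"op": "play_rows", "data": {"targets": [[[0.8, -0.65, 0.1], -0.25], [[0.8, -0.65, 0.1], -0.25], [[0.8, -0.65, 0.1], -0.25], [[0.8, -0.65, 0.1], -0.25], [[0.8, -0.65, 0.1], -0.25]], "jaw": -1}}

```text
time: 2.12
position: [0.2888, 0.4043, 0.2699]
ee_rot: [1.538, 2.74, 0.001]
force: [-0.4, 0.8, -0.1]
width: 1.001
finger_force: 0.0
```

Request:
{"op": "play_rows", "data": {"targets": [[[0.59, -0.615, -0.1], -0.158], [[0.59, -0.615, -0.1], -0.158], [[0.59, -0.615, -0.1], -0.158], [[0.59, -0.615, -0.1], -0.158], [[0.59, -0.615, -0.1], -0.158]]}}

```text
time: 2.75
position: [0.4051, 0.283, 0.2497]
ee_rot: [-2.156, -2.285, 0.0]
force: [0.8, 0.9, 0.3]
width: 1.0
finger_force: 0.0
```

Run:
```python
from h import *
im,c=shot("wrist");save(im,"w1.png")
st=bot.read_state();print(st["position"],Rn.from_rotvec(st["ee_rot"]).as_matrix()[:,1],st["joints"])
print("cam",-c[1].T@c[2])
for l,z in [("brush_mid",.046),("tray_4_mid",.134),("blank_1_mid",.019)]:
    print(l,[(p,s,np.round(w(c,p,z-.02)[0]*1000)) for p,s in ms("wrist",l)],rect("wrist",l,c,z))
```

```text
[0.40492108 0.28315226 0.24989336] [ 9.98303034e-01  5.82327066e-02 -6.51794991e-05] [3.69938822e-01 2.82431039e-01 1.44648662e+00 3.99163751e-04
 1.41261649e+00 3.11610301e-01]
cam [0.40034041 0.36121048 0.38537702]
brush_mid [(array([325.3, 169. ]), 0.82, array([405., 283.,  26.]))] [(0.56, [405.0, 283.0], [52.0, 147.0], np.float32(93.3), 4366)]
tray_4_mid [(array([323.5, 326.8]), 0.9, array([413., 109., 114.]))] [(0.91, [410.0, 141.0], [57.0, 130.0], np.float32(90.9), 3071)]
blank_1_mid [(array([435.8, 207.3]), 0.72, array([571., 229.,  -1.]))] [(0.94, [561.0, 237.0], [25.0, 121.0], np.float32(4.4), 1409)]
```

View pics/w1.png

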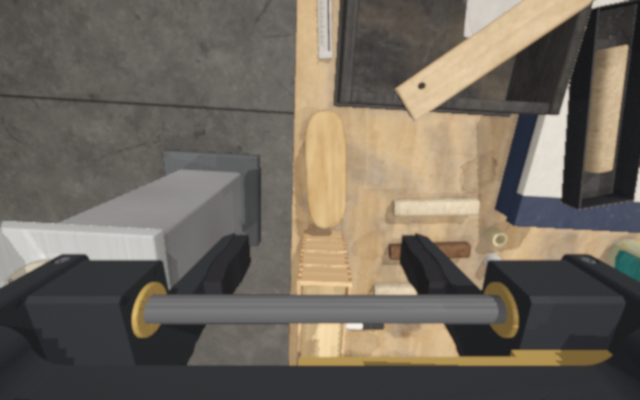

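The wrist view shows the brush upright in the image at (325,169), which is world (405,283) and matches the TCP. The pile end is at (325,250). I'll descend and grip.

Request:
{"op": "play_rows", "data": {"targets": [[[0, 0, -0.9], 0.0], [[0, 0, -0.9], 0.0], [[0, 0, -0.9], 0.0], [[0, 0, -0.9], 0.0]], "jaw": -1}}

```text
time: 3.6
position: [0.4043, 0.2814, 0.0674]
ee_rot: [-2.158, -2.279, 0.01]
force: [-0.7, 0.6, -0.3]
width: 0.997
finger_force: 0.0
```

Request:
{"op": "play_rows", "data": {"targets": [[[0, 0, -0.1], 0.0], [[0, 0, -0.2], 0.0], [[0, 0, -0.2], 0]]}}

```text
time: 3.98
position: [0.4066, 0.2823, 0.0311]
ee_rot: [2.16, 2.281, 0.002]
force: [-0.5, 0.4, 0.2]
width: 1.003
finger_force: 0.0
```

Request:
{"op": "play_rows", "data": {"targets": [[[0, 0, 0], 0], [[0, 0, 0], 0], [[0, 0, 0], 0], [[0, 0, 0], 0], [[0, 0, 0], 0], [[0, 0, 0], 0], [[0, 0, 0], 0], [[0, 0, 0], 0]], "jaw": 1}}

```text
time: 4.97
position: [0.406, 0.2819, 0.0301]
ee_rot: [2.16, 2.281, 0.001]
force: [-1.3, -0.1, 4.6]
width: 0.588
finger_force: 30.1
```

Request:
{"op": "play_rows", "data": {"targets": [[[0, 0, 0.3], 0], [[0, 0, 0.6], 0], [[0, 0, 0.9], 0], [[0, 0, 0.9], 0], [[0, 0, 0.9], 0]]}}

```text
time: 5.6
position: [0.4054, 0.2817, 0.2087]
ee_rot: [-2.16, -2.28, 0.003]
force: [0.3, -0.7, 0.3]
width: 0.582
finger_force: 29.7
```

```bash
python3 - <<'E'
from h import *
im,c=shot("top");save(im,"top1.png")
im=im.astype(int)
# board: chips
hsv=cv2.cvtColor(im.astype(np.uint8),cv2.COLOR_RGB2HSV)
x0,y0=355,170
sub=im[y0:250,x0:445]
dark=((sub.sum(2)<260)).astype(np.uint8)
n,l,s,ce=cv2.connectedComponentsWithStats(dark)
for i in range(1,n):
    if s[i][4]>3: print(s[i],ce[i]+[x0,y0],np.round(w(c,ce[i]+[x0,y0],.0195)[0]*1000))
E
python3 - <<'E'
import cv2
im=cv2.imread("pics/top1.png")[160:260,345:455];cv2.imwrite("pics/top1c.png",cv2.resize(im,None,fx=6,fy=6,interpolation=2))
E
```

```text
[87 35  3  6  6] [442.5 207.5] [ 507. -267.   19.]
[37 40  3  3  6] [393.16666667 210.66666667] [ 498. -141.   19.]
[45 51  3  3  7] [401.         221.71428571] [ 470. -161.   19.]
[58 51  3  3  6] [414.16666667 222.16666667] [ 469. -194.   19.]
[88 68  2  5  6] [443.5 240. ] [ 424. -267.   19.]
```

View pics/top1c.png

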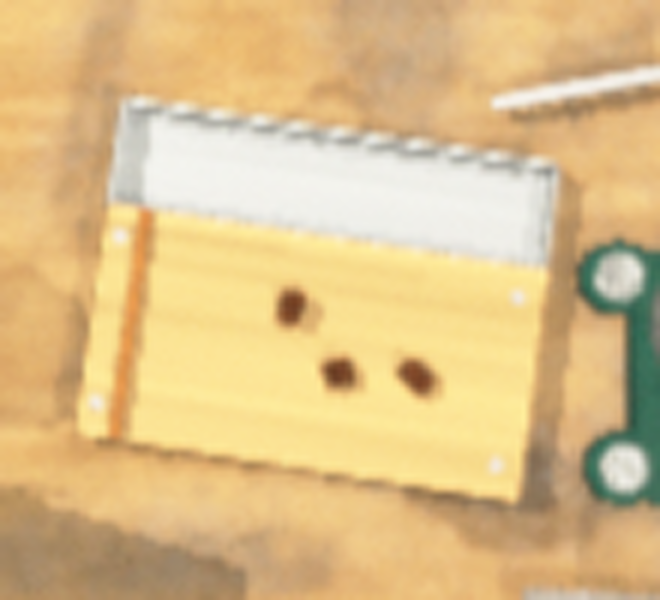

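The crop shows the board's plywood corners at about (80,433), (520,502), (547,265), (108,205), the lip running (143,210)–(118,436), and three chips in the middle.

```bash
cat > board.py <<'E'
from h import *
def fit(X,Y):
    X=np.array(X);Y=np.array(Y);xc=X.mean(0);yc=Y.mean(0)
    H=(X-xc).T@(Y-yc);a=np.arctan2(H[0,1]-H[1,0],H[0,0]+H[1,1])
    R=np.array([[np.cos(a),-np.sin(a)],[np.sin(a),np.cos(a)]]);return R,yc-R@xc,np.degrees(a)
E
python3 - <<'E'
from board import *
im,c=shot("top")
px=np.array([[80,433],[520,502],[547,265],[108,205]])/6+[345,160]-.42
P=w(c,px,.016)[:,:2]*1000
B=[[-50,90],[-50,-100],[50,-100],[50,90]]
R,t,a=fit(B,P);print(R,t,a);print((P-t)@R)
L=w(c,np.array([[143,210],[118,436]])/6+[345,160]-.42,.0205)[:,:2]*1000
print("lip",(L-t)@R)
C=w(c,[[393.2,210.7],[401,221.7],[414.2,222.2]],.02)[:,:2]*1000
print("chips",(C-t)@R)
E
```

```text
[[ 0.99017452  0.13983715]
 [-0.13983715  0.99017452]] [ 480.21034011 -145.88024378] -8.038423200201132
[[-49.12565595  88.82087427]
 [-51.17266765 -99.52153023]
 [ 50.80390135 -99.33831261]
 [ 49.49442225  90.03896857]]
lip [[ 48.86773149  75.35816187]
 [-48.23570203  73.15275589]]
chips [[ 16.88134235   7.2065331 ]
 [ -8.16187251 -15.95125188]
 [ -4.59147954 -49.33745534]]
```

Request:
{"op": "play_rows", "data": {"targets": [[[0.03, -0.2, 0.0], -0.03], [[0.03, -0.4, 0.0], -0.063], [[0.03, -0.6, 0.0], -0.063], [[0.03, -0.8, 0.0], -0.063], [[0.03, -1, 0.0], -0.063]]}}

```text
time: 6.32
position: [0.4114, 0.0807, 0.2084]
ee_rot: [-2.374, -2.055, 0.003]
force: [-0.4, 0.2, -0.7]
width: 0.582
finger_force: 29.7
```

Request:
{"op": "play_rows", "data": {"targets": [[[0.03, -0.25, 0.0], 0], [[0.03, -0.5, 0.0], 0], [[0.03, -0.75, 0.0], 0], [[0.03, -1, 0.0], 0]]}}

```text
time: 6.82
position: [0.4174, -0.1196, 0.2085]
ee_rot: [-2.373, -2.054, 0.001]
force: [1.8, -0.2, 0.0]
width: 0.582
finger_force: 29.7
```

Request:
{"op": "play_rows", "data": {"targets": [[[0, -0.155, -0.1], 0], [[0, -0.155, -0.3], 0], [[0, -0.155, -0.5], 0], [[0, -0.155, -0.7], 0], [[0, -0.155, -0.7], 0], [[0, -0.155, -0.7], 0]]}}

```text
time: 7.58
position: [0.4182, -0.1493, 0.0703]
ee_rot: [2.375, 2.056, 0.0]
force: [0.7, 0.1, -1.0]
width: 0.586
finger_force: 29.7
```

Run:
```python
from h import *
st=bot.read_state();print(st["position"],st["width"],Rn.from_rotvec(st["ee_rot"]).as_matrix()[:,1])
im,c=shot("scene");save(im,"s2.png")
cv2.imwrite("pics/s2c.png",cv2.resize(im[180:380,230:500,::-1],None,fx=2,fy=2))
im,c=shot("top");print(rect("top","brush_mid",c,.086),ms("top","brush_mid"))
```

```text
[ 0.41823652 -0.14926475  0.07033841] 0.5857757146316995 [ 9.89706377e-01 -1.43112715e-01  1.95445677e-04]
[(0.55, [427.0, -95.0], [38.0, 47.0], np.float32(152.8), 273)] [(array([402.6, 239.2]), 0.57), (array([393.9, 218.4]), 0.56)]
```

View pics/s2c.png

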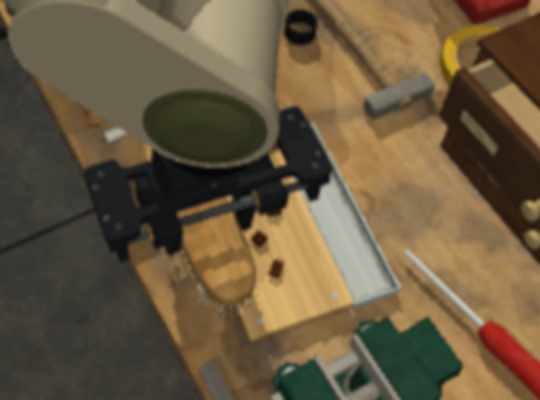

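The brush sits level and square in the gripper behind the chips (crop ~(260,240), (277,268)). I'll lower it and sweep.

Request:
{"op": "play_rows", "data": {"targets": [[[-0.005, -0.04, 0], 0], [[-0.005, -0.04, -0.08], 0], [[-0.005, -0.04, -0.115], 0], [[-0.005, -0.04, -0.115], 0], [[-0.005, -0.04, -0.115], 0]]}}

```text
time: 8.4
position: [0.4171, -0.1572, 0.0471]
ee_rot: [2.375, 2.056, 0.0]
force: [0.5, 0.7, -0.5]
width: 0.584
finger_force: 29.7
```

Request:
{"op": "play_rows", "data": {"targets": [[[0.05, -0.007, 0], 0], [[0.1, -0.014, 0], 0], [[0.15, -0.021, 0], 0], [[0.2, -0.028, 0], 0], [[0.25, -0.035, 0], 0], [[0.3, -0.042, 0], 0], [[0.35, -0.05, 0], 0], [[0.4, -0.057, 0], 0], [[0.45, -0.064, 0], 0], [[0.49, -0.07, 0], 0]]}}

```text
time: 9.65
position: [0.5156, -0.1712, 0.0467]
ee_rot: [2.375, 2.056, 0.0]
force: [-0.4, -0.1, -1.4]
width: 0.582
finger_force: 29.7
```

Run:
```python
from h import *
st=bot.read_state();print(st["position"],st["width"])
im,c=shot("scene");save(im,"s3.png")
cv2.imwrite("pics/s3c.png",cv2.resize(im[180:380,230:500,::-1],None,fx=2,fy=2))
```

```text
[ 0.51560993 -0.17121078  0.04673466] 0.5817486456398093
```

View pics/s3c.png

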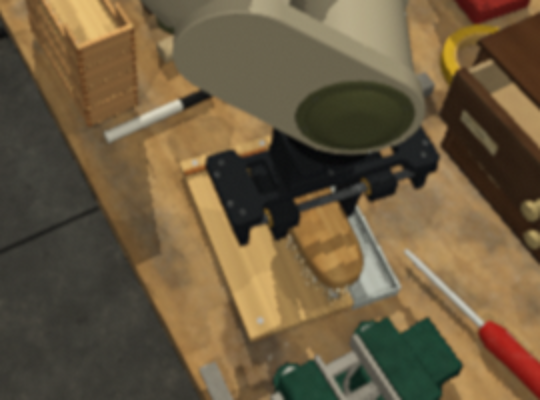

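The board surface looks clear and the brush reaches over the trough. I'll lift, head home and check the chips from above.

Request:
{"op": "play_rows", "data": {"targets": [[[0, 0, 0.25], 0], [[0, 0, 0.5], 0], [[0, 0, 0.8], 0], [[-0.2, 0.2, 0.8], 0], [[-0.35, 0.45, 0.8], 0], [[-0.5, 0.7, 0.8], 0], [[-0.55, 0.95, 0.8], 0], [[-0.55, 0.95, 0.8], 0]]}}

```text
time: 10.7
position: [0.4038, 0.0213, 0.207]
ee_rot: [-2.371, -2.061, -0.0]
force: [0.4, -0.8, -1.2]
width: 0.591
finger_force: 29.7
```

Run:
```python
from h import *
print(bot.read_state()["position"])
im,c=shot("top");save(im,"t4.png")
cv2.imwrite("pics/t4c.png",cv2.resize(im[100:290,170:450,::-1],None,fx=2.8,fy=2.8,interpolation=2))
x0,y0=355,170
sub=im[y0:250,x0:435].astype(int)
n,l,s,ce=cv2.connectedComponentsWithStats((sub.sum(2)<260).astype(np.uint8))
for i in range(1,n):
    if s[i][4]>3: print(s[i],ce[i]+[x0,y0],np.round(w(c,ce[i]+[x0,y0],.0055)[0]*1000))
```

```text
[0.40378362 0.02125092 0.20703193]
[48 23  3  3  6] [404.33333333 193.83333333] [ 543. -174.    5.]
[58 28  3  2  4] [413.75 198.75] [ 531. -198.    5.]
[ 0 32  4 14 46] [356.2173913  208.10869565] [505. -48.   5.]
```

View pics/t4c.png

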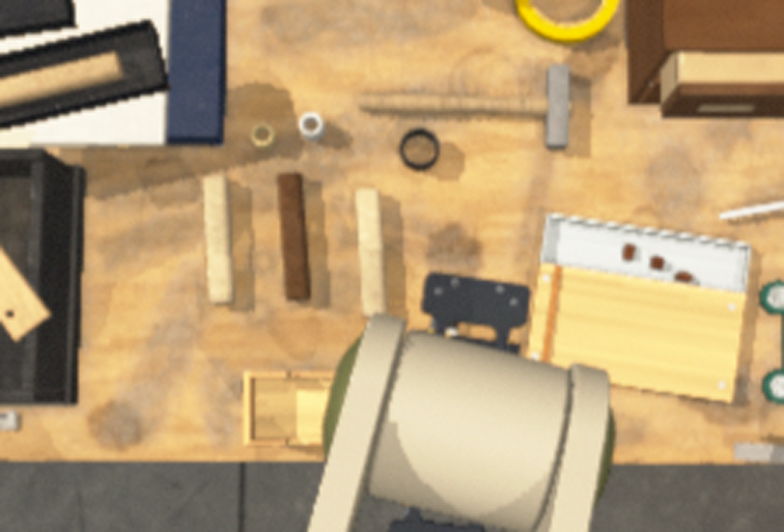

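All three chips are in the trough: crop (629,252), (657,263), (683,277). The third is close to the board edge, so I'll check it in the scene view.

Run:
```python
from board import *
a=np.radians(-8.04);R=np.array([[np.cos(a),-np.sin(a)],[np.sin(a),np.cos(a)]]);t=np.array([480.2,-145.9])
im,c=shot("scene");save(im,"s5.png")
for z in (.0055,.009,.0195):
  X=np.array([55.5,-53]);P=np.r_[(t+R@X)/1000,z];print(z,pr(c,P))
sub=im[230:330,370:440].astype(int)
n,l,s,ce=cv2.connectedComponentsWithStats((sub.sum(2)<230).astype(np.uint8))
for i in range(1,n):
    if s[i][4]>3:
        p=ce[i]+[370,230]
        print(s[i],p,[np.round((w(c,p,z)[0,:2]*1000-t)@R).tolist() for z in(.0055,.009,.0195)])
cv2.imwrite("pics/s5c.png",cv2.resize(im[230:350,330:450,::-1],None,fx=5,fy=5,interpolation=2))
```

```text
0.0055 [[397.51740899 309.73498917]]
0.009 [[397.77792425 308.87837949]]
0.0195 [[398.56972813 306.27482046]]
[ 42   0  28  10 101] [422.93069307 234.        ] [[183.0, 86.0], [181.0, 84.0], [175.0, 78.0]]
[19 47  7  5 28] [392.03571429 279.07142857] [[74.0, 9.0], [73.0, 8.0], [69.0, 3.0]]
[22 59  7  7 31] [395.29032258 291.80645161] [[68.0, -18.0], [67.0, -19.0], [63.0, -24.0]]
[24 71  6  8 30] [396.76666667 304.56666667] [[59.0, -43.0], [58.0, -44.0], [54.0, -49.0]]
```

View pics/s5c.png

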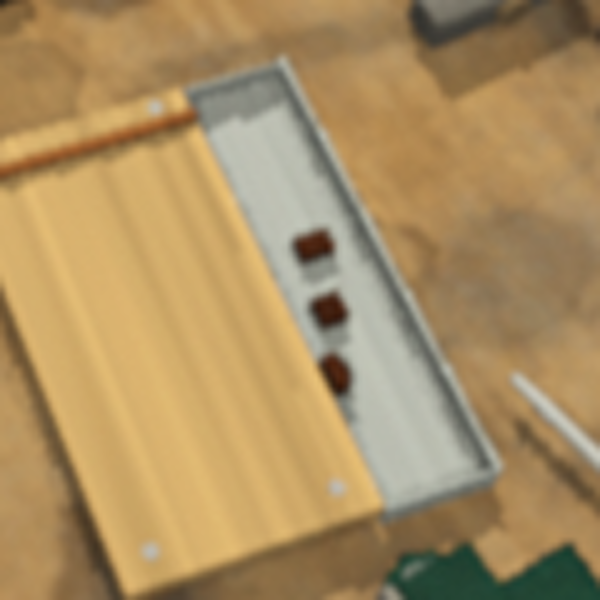

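The chip's position agrees between both cameras at floor height, so all three are in the trough. I'll return the brush.

Request:
{"op": "play_rows", "data": {"targets": [[[0.0, 0.25, 0], 0.03], [[0.005, 0.5, 0], 0.063], [[0.01, 0.75, 0], 0.063], [[0.01, 1, 0], 0.063], [[0.01, 1, 0], 0.063]]}}

```text
time: 11.42
position: [0.4076, 0.2203, 0.2064]
ee_rot: [-2.157, -2.283, 0.0]
force: [-0.4, -0.6, -1.1]
width: 0.589
finger_force: 29.7
```

Request:
{"op": "play_rows", "data": {"targets": [[[0, 0.33, 0], 0], [[0, 0.33, -0.2], 0], [[0, 0.33, -0.45], 0], [[0, 0.33, -0.7], 0], [[0, 0.33, -0.8], 0], [[0, 0.33, -0.86], 0], [[0, 0.33, -0.88], 0], [[0, 0.33, -0.88], 0]]}}

```text
time: 12.42
position: [0.4075, 0.2847, 0.0312]
ee_rot: [2.161, 2.28, 0.001]
force: [-0.7, -0.4, -0.4]
width: 0.585
finger_force: 29.7
```

Request:
{"op": "play_rows", "data": {"targets": [[[0, 0, 0], 0], [[0, 0, 0], 0], [[0, 0, 0], 0], [[0, 0, 0], 0], [[0, 0, 0], 0]], "jaw": -1}}

```text
time: 13.05
position: [0.4069, 0.285, 0.0308]
ee_rot: [2.16, 2.281, 0.0]
force: [-0.0, -0.3, 0.3]
width: 0.999
finger_force: 0.0
```

Request:
{"op": "play_rows", "data": {"targets": [[[0, 0, 0.3], 0], [[0, 0, 0.6], 0], [[0, 0, 0.9], 0], [[-0.01, -0.25, 1], 0], [[-0.01, -0.5, 1], 0], [[-0.01, -0.5, 1], 0]]}}

```text
time: 13.8
position: [0.4049, 0.1829, 0.2311]
ee_rot: [2.164, 2.276, 0.0]
force: [-0.2, 0.2, 0.1]
width: 1.001
finger_force: 0.0
```

Run:
```python
from h import *
st=bot.read_state();print(st["position"],np.degrees(np.arctan2(*Rn.from_rotvec(st["ee_rot"]).as_matrix()[[1,0],1])))
im,c=shot("top");print(rect("top","brush_mid",c,.046),rect("top","tray_1_mid",c,.134),ms("top","tray_1_mid"))
save(im,"t6.png")
im,c=shot("wrist");save(im,"w6.png")
print(rect("wrist","tray_4_mid",c,.134),[(p,s,np.round(w(c,p,.115)[0]*1000)) for p,s in ms("wrist","tray_4_mid")])
im,c=shot("scene");print([(p,s,np.round(w(c,p,.115)[0]*1000)) for p,s in ms("scene","tray_4_mid")])
```

```text
[0.40491224 0.18287555 0.23109775] 2.88956072003869
[] [(0.66, [492.0, -129.0], [130.0, 168.0], np.float32(81.7), 4201)] []
[(0.98, [410.0, 116.0], [59.0, 160.0], np.float32(90.5), 6998)] [(array([329. , 263.5]), 0.62, array([413., 111., 115.]))]
[(array([266.2, 179.1]), 0.73, array([410., 113., 115.])), (array([391.6, 279.4]), 0.19, array([ 506., -194.,  115.]))]
```

View pics/w6.png

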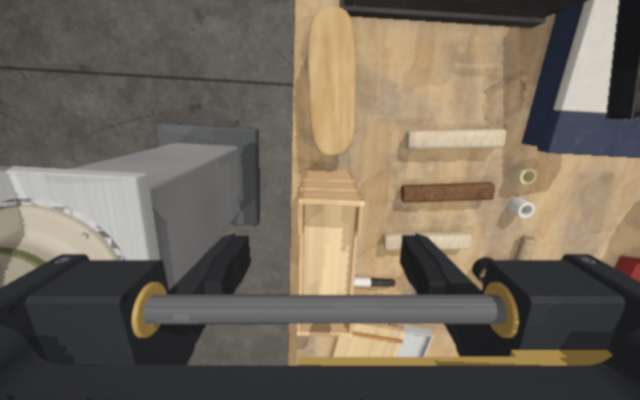

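The brush stands at (332,80). The pile rim's corners are at about (300,202), (363,203), (299,336), (353,336). I'll measure it numerically.

Run:
```python
from h import *
im,c=shot("wrist")
P=w(c,[[300,202],[363,203],[353,336],[299,336]],.134)*1000
print(np.round(P,1))
g=cv2.cvtColor(im,cv2.COLOR_RGB2GRAY).astype(int)
print("rows180-225",g[180:225,325:335].mean(1).round().astype(int))
print("rows 325-345",g[323:345,325:335].mean(1).round().astype(int))
for r in (215,235,265,285): print(r,"L",g[r-2:r+3,290:315].mean(0).round().astype(int),"R",g[r-2:r+3,345:372].mean(0).round().astype(int))
```

```text
[[382.8 182.6 134. ]
 [438.2 184.7 134. ]
 [441.8  38.  134. ]
 [385.7  35.  134. ]]
rows180-225 [168 167 164 162 164 164 163 166 173 176 173 166 162 163 165 164 163 162
 168 180 191 194 192 186 178 175 176 177 178 178 178 178 178 177 178 178
 178 177 178 178 178 178 178 178 178]
rows 325-345 [110 123 128 130 130 131 133 136 145 159 167 167 166 167 170 171 170 168
 166 165 164 164]
215 L [107 123 135 139 141 142 144 149 160 170 174 168 149 130 133 149 158 161
 162 162 163 163 163 163 164] R [166 166 167 167 168 168 168 167 162 148 127 110 109 131 161 179 184 182
 175 169 167 167 165 162 161 160 160]
235 L [102 119 131 135 137 138 140 143 148 160 174 181 176 171 180 190 195 197
 200 203 206 207 206 204 203] R [178 178 178 177 172 168 165 158 148 152 161 166 171 177 179 177 173 170
 169 167 165 162 162 163 163 163 162]
265 L [130 144 148 147 145 142 140 140 154 177 189 190 186 180 183 190 192 194
 197 200 202 202 201 199 197] R [209 202 189 174 163 152 153 173 187 187 179 173 171 172 173 172 172 171
 170 169 168 168 168 168 168 168 169]
285 L [124 138 141 142 142 144 144 144 153 176 188 186 177 179 186 189 191 192
 194 194 190 187 185 182 181] R [199 184 170 157 152 167 184 189 189 188 189 189 190 191 191 191 191 191
 192 193 193 193 195 195 187 162 125]
```

Request:
{"op": "play_rows", "data": {"targets": [[[0.1, -0.25, 0.0], -0.03], [[0.2, -0.5, 0.0], -0.061], [[0.3, -0.75, 0.0], -0.061], [[0.365, -1, 0.0], -0.061], [[0.365, -1, -0.2], -0.061], [[0.365, -1, -0.4], -0.061], [[0.365, -1, -0.4], -0.061]]}}

```text
time: 15.18
position: [0.4769, -0.0148, 0.149]
ee_rot: [-2.365, -2.061, 0.005]
force: [0.8, 0.0, 0.5]
width: 1.003
finger_force: 0.0
```

Request:
{"op": "play_rows", "data": {"targets": [[[0, -0.175, -0.05], 0], [[0, -0.175, -0.1], 0], [[0, -0.175, -0.1], 0], [[0, -0.175, -0.1], 0]]}}

```text
time: 15.68
position: [0.4782, -0.0495, 0.1315]
ee_rot: [2.367, 2.064, 0.001]
force: [0.3, -0.3, -0.4]
width: 1.001
finger_force: 0.0
```

Run:
```python
from h import *
st=bot.read_state();print(st["position"],np.degrees(np.arctan2(*Rn.from_rotvec(st["ee_rot"]).as_matrix()[[1,0],1])))
im,c=shot("wrist");save(im,"w7.png")
print([(p,s,np.round(w(c,p,.0205)[0]*1000)) for p,s in ms("wrist","board_lip")])
```

```text
[ 0.47822679 -0.04947614  0.13152003] -7.82343930310312
[(array([340.7, 216.5]), 0.94, array([490., -73.,  21.]))]
```

View pics/w7.png

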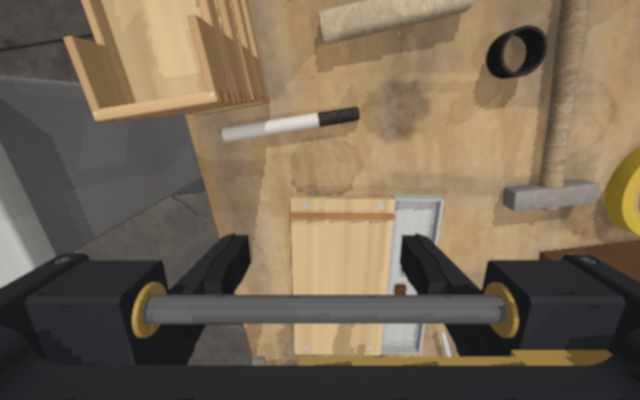

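The lip shows at about row 216, columns 293–393; the board corners are near (291,198), (394,199), (293,356) and (381,356).

Run:
```python
from board import *
a=np.radians(-8.04);R=np.array([[np.cos(a),-np.sin(a)],[np.sin(a),np.cos(a)]]);t=np.array([480.2,-145.9])
im,c=shot("wrist")
s=im[:,:,2].astype(int); # blue: lip darker
for x in (300,340,385): print(x,s[205:228,x-3:x+4].mean(1).round().astype(int))
for x in (300,340,385): print(x,s[190:206,x-3:x+4].mean(1).round().astype(int))
for r in (230,260): print(r,s[r-3:r+4,285:300].mean(0).round().astype(int),s[r-3:r+4,380:402].mean(0).round().astype(int))
P=w(c,[[291,198],[394,199],[293,356],[381,356]],.016)[:,:2]*1000;print(np.round(P),np.round((P-t)@R,1))
P=w(c,[[300,216.5],[340,216.5],[385,216.5]],.0205)[:,:2]*1000;print(np.round((P-t)@R,1))
print(w(c,[[340,215],[340,216],[340,217],[340,218]],.0205)*1000, w(c,[[330,198.5],[330,199.5]],.134))
```

```text
300 [142 140 136 132 127 121 113  96  79  71  70  72  79  91 100 109 120 127
 130 132 134 136 137]
340 [136 136 136 136 134 131 125 110  91  79  78  78  80  87  99 109 119 129
 134 136 136 136 136]
385 [143 143 140 136 132 128 124 115  97  81  75  75  75  80  93 104 114 124
 130 132 132 132 132]
300 [ 86  90  96 101 100  99 103 112 123 129 131 131 134 138 141 142]
340 [ 92  87  85  87  91  95 101 107 117 129 136 137 137 137 136 136]
385 [103 103 103 102 101  99  97 100 108 119 127 130 131 134 139 143]
230 [112 109 107 103  95 100 119 134 139 139 138 137 137 138 137] [130 128 127 127 127 131 135 139 142 144 144 146 154 163 169 173 180 185
 187 188 187 186]
260 [120 117 113 110 105  96  97 116 132 138 138 138 137 137 137] [126 126 128 132 138 141 143 144 146 153 163 169 173 178 183 185 185 184
 173 140  89  44]
[[ 446.  -49.]
 [ 542.  -64.]
 [ 415. -239.]
 [ 515. -253.]] [[ -47.6   90.9]
 [  50.    90.1]
 [ -52.  -101.6]
 [  49.9 -101.5]]
[[-39.1  73.9]
 [ -1.1  73.9]
 [ 41.6  74. ]]
[[489.61520251 -71.02006401  20.5       ]
 [489.49170618 -72.03224969  20.5       ]
 [489.36791899 -73.04681926  20.5       ]
 [489.24383992 -74.06378116  20.5       ]] [[ 0.48528315 -0.01582265  0.134     ]
 [ 0.48521331 -0.01634729  0.134     ]]
```

Request:
{"op": "play_rows", "data": {"targets": [[[0, 0, 0.25], 0], [[0, 0, 0.5], 0], [[-0.1, 0.2, 0.5], 0.025], [[-0.2, 0.45, 0.5], 0.05], [[-0.3, 0.7, 0.5], 0.05], [[-0.33, 0.807, 0.5], 0.05], [[-0.33, 0.807, 0.5], 0.05], [[-0.33, 0.807, 0.5], 0.05]]}}

```text
time: 16.82
position: [0.4123, 0.1108, 0.2309]
ee_rot: [2.199, 2.243, 0.0]
force: [0.7, -0.4, -0.4]
width: 1.003
finger_force: 0.0
```

Run:
```python
from h import *
st=bot.read_state();print(st["position"],np.degrees(np.arctan2(*Rn.from_rotvec(st["ee_rot"]).as_matrix()[[1,0],1])))
im,c=shot("wrist");save(im,"w8.png")
g=cv2.cvtColor(im,cv2.COLOR_RGB2GRAY).astype(int)
p0=pr(c,[[.412,.187,.134]])[0];print(p0,pr(c,[[.412,.182,.134],[.383,.15,.134],[.441,.15,.134]]))
x,y=np.round(p0).astype(int)
for dx in(-15,0,15): print(y-10,g[y-10:y+14,x+dx-3:x+dx+4].mean(1).round().astype(int))
r=int(pr(c,[[.383,.165,.134]])[0][1]);print(r,g[r-2:r+3,x-45:x-20].mean(0).round().astype(int),g[r-2:r+3,x+20:x+45].mean(0).round().astype(int),x)
t=cv2.imread("pics/top0.png",0).astype(int);_,ct=shot("top")
print(pr(ct,[[.383,.187,.134],[.441,.187,.134],[.383,.037,.134],[.441,.037,.134]]))
for q in ([.412,.187,.134],[.412,.037,.134]):
    u,v=np.round(pr(ct,[q])[0]).astype(int);print(u,v,t[v-3:v+4,u-9:u+10].mean(0).round().astype(int))
```

```text
[0.41226916 0.11080588 0.23086147] 1.1214079795359886
[326.5975786  109.36365996] [[326.47266839 115.89551123]
 [291.01462574 155.05350789]
 [360.36139556 156.2971694 ]]
99 [128 124 118 113 110 109 108 110 126 154 178 196 203 202 199 195 186 169
 155 152 152 152 152 152]
99 [123 123 122 121 117 115 114 116 129 153 177 196 204 203 200 197 189 177
 171 172 174 174 174 174]
99 [145 145 145 145 147 148 149 152 158 167 180 193 198 195 192 188 183 172
 165 165 166 166 166 166]
136 [103 103 106 123 150 164 167 172 178 182 178 161 135 113 113 131 144 148
 149 150 152 152 151 150 149] [155 152 149 145 133 113  98 111 140 161 169 169 164 157 153 152 153 156
 160 163 164 163 162 162 161] 327
[[256.14629281 257.45724524]
 [256.6987731  231.3277186 ]
 [323.56686755 257.77818676]
 [323.65593596 231.6184447 ]]
256 244 [197 195 194 194 193 189 168 131 110 158 216 220 157 124 180 194 195 195
 196]
324 245 [231 225 223 222 221 214 206 222 221 178 153 150 140 136 155 195 220 220
 202]
```

Request:
{"op": "play_rows", "data": {"targets": [[[0, 0.005, -0.2], 0], [[0, 0.005, -0.4], 0], [[0, 0.005, -0.55], 0], [[0, 0.005, -0.605], 0], [[0, 0.005, -0.605], 0], [[0, 0.005, -0.605], 0], [[0, 0.005, -0.605], 0]]}}

```text
time: 17.8
position: [0.4124, 0.1123, 0.1105]
ee_rot: [2.199, 2.242, 0.002]
force: [0.1, 0.6, 0.3]
width: 1.001
finger_force: 0.0
```

Request:
{"op": "play_rows", "data": {"targets": [[[0, 0, 0], 0], [[0, 0, 0], 0], [[0, 0, 0], 0], [[0, 0, 0], 0], [[0, 0, 0], 0], [[0, 0, 0], 0], [[0, 0, 0], 0], [[0, 0, 0], 0]], "jaw": 1}}

```text
time: 18.8
position: [0.4119, 0.1123, 0.1098]
ee_rot: [-2.199, -2.243, -0.0]
force: [-0.9, 0.7, 1.7]
width: 0.657
finger_force: 30.0
```

Request:
{"op": "play_rows", "data": {"targets": [[[0, 0, 0.1], 0], [[0, 0, 0.2], 0], [[0, 0, 0.4], 0], [[0, 0, 0.5], 0], [[0, 0, 0.5], 0], [[0, 0, 0.5], 0], [[0, 0, 0.5], 0]]}}

```text
time: 19.68
position: [0.4116, 0.1123, 0.2087]
ee_rot: [-2.198, -2.242, 0.002]
force: [-0.2, 0.0, -0.7]
width: 0.655
finger_force: 30.0
```

Run:
```python
from h import *
st=bot.read_state();p=st["position"];print(p,np.degrees(np.arctan2(*Rn.from_rotvec(st["ee_rot"]).as_matrix()[[1,0],1])),st["width"])
im,c=shot("wrist");save(im,"w9.png")
cv2.imwrite("pics/w9c.png",cv2.resize(im[60:320,220:440,::-1],None,fx=2.3,fy=2.3))
```

```text
[0.41156514 0.11227056 0.20873684] 1.1255325767486593 0.6548252445229509
```

View pics/w9c.png

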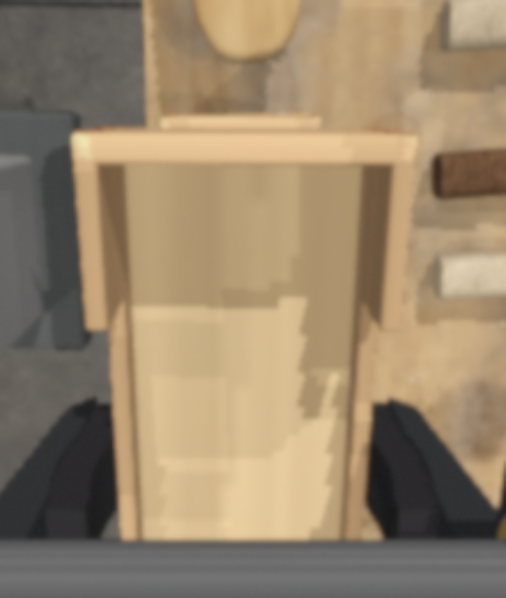

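The tray is gripped square and level: rim far end at crop rows 131–162, fingers on the low walls. I'll compute its offset in the hand.

```bash
cat >> h.py <<'E'
def held(dz=.0242):
    "offset of the held tray's centre from the TCP along its length, mm, from the far end wall's rim"
    st=bot.read_state();im,c=shot("wrist");R=Rn.from_rotvec(st["ee_rot"]).as_matrix();y=R[:,0]*(1 if R[1,0]>0 else -1);p=st["position"]
    g=cv2.cvtColor(im,cv2.COLOR_RGB2GRAY).astype(float);o=[]
    for s in (-.012,0,.012):
        best=[]
        q=[p+R[:,1]*s+y*v+[0,0,dz] for v in np.arange(.055,.095,.00025)]
        uv=pr(c,q).astype(np.float32)
        pf=cv2.remap(cv2.GaussianBlur(g,(7,1),0).astype(np.float32),uv[:,0][None],uv[:,1][None],1)[0]
        d=np.gradient(cv2.GaussianBlur(pf[None],(9,1),0)[0]);vs=np.arange(55,95,.25)
        o.append((vs[np.argmin(d)]-75,vs[np.argmax(d)]-70))
    return np.round(o,1).tolist(),p,np.degrees(np.arctan2(*R[[1,0],1])),st["width"]
E
python3 -c "
from h import *
print(held())"
```

```text
([[2.0, 0.0], [2.2, 16.2], [-0.8, -0.2]], array([0.4116747 , 0.11227723, 0.20889867]), np.float64(1.1231886225268812), 0.6549898122314335)
```

Request:
{"op": "play_rows", "data": {"targets": [[[0.05, -0.15, 0], -0.02], [[0.12, -0.35, 0], -0.04], [[0.2, -0.55, 0], -0.051], [[0.28, -0.75, 0], -0.051], [[0.33, -0.9, 0], -0.051], [[0.358, -1, 0], -0.051], [[0.358, -1, 0], -0.051]]}}

```text
time: 20.65
position: [0.4836, -0.0883, 0.2093]
ee_rot: [-2.373, -2.058, 0.0]
force: [-0.1, 1.5, -0.8]
width: 0.655
finger_force: 30.0
```

Request:
{"op": "play_rows", "data": {"targets": [[[0, -0.175, -0.1], 0], [[0, -0.175, -0.3], 0], [[0, -0.175, -0.5], 0], [[0, -0.175, -0.7], 0], [[0, -0.175, -0.8], 0], [[0, -0.175, -0.8], 0], [[0, -0.175, -0.8], 0]]}}

```text
time: 21.52
position: [0.4839, -0.1223, 0.0507]
ee_rot: [2.37, 2.06, 0.001]
force: [0.2, -0.0, -1.2]
width: 0.652
finger_force: 30.0
```

```bash
cat >> h.py <<'E'
A=np.radians(-8.04);RB=np.array([[np.cos(A),-np.sin(A)],[np.sin(A),np.cos(A)]]);TB=np.array([480.2,-145.9])
def bst():
    st=bot.read_state();p=st["position"]*1000;R=Rn.from_rotvec(st["ee_rot"]).as_matrix()
    print("board xy",np.round((p[:2]-TB)@RB,1),"z",round(p[2],1),"ang",round(np.degrees(np.arctan2(*R[[1,0],1])),2),"w",round(st["width"],3),"F",np.round(st["force"],1),"t",st["time"],"world",np.round(p,1))
E
python3 -c "
from h import *
bst();print(held()[0])"
```

```text
board xy [ 0.4 23.9] z 50.7 ang -8.01 w 0.652 F [ 0.2 -0.  -1.2] t 21.525 world [ 483.9 -122.3   50.7]
[[-0.5, 0.0], [-0.5, -0.2], [-0.8, -0.2]]
```

Request:
{"op": "play_rows", "data": {"targets": [[[0, 0, -0.04], 0], [[0, 0, -0.07], 0], [[0, 0, -0.085], 0], [[0, 0, -0.1], 0], [[0, 0, -0.105], 0], [[0, 0, -0.105], 0], [[0, 0, -0.105], 0]]}}

```text
time: 22.45
position: [0.4835, -0.1227, 0.0297]
ee_rot: [2.371, 2.06, 0.0]
force: [-3.6, 1.9, 11.6]
width: 0.653
finger_force: 30.0
```

```bash
python3 -c "
from h import *
bst();print(held()[0])"
```

```text
board xy [ 0.1 23.4] z 29.7 ang -8.05 w 0.653 F [-3.6  1.9 11.6] t 22.45 world [ 483.5 -122.7   29.7]
[[-0.5, -0.2], [-0.5, -0.2], [-0.8, -0.2]]
```

Request:
{"op": "play_rows", "data": {"targets": [[[0, 0, 0], 0], [[0, 0, 0], 0], [[0, 0, 0], 0], [[0, 0, 0], 0], [[0, 0, 0], 0]], "jaw": -1}}

```text
time: 23.12
position: [0.4835, -0.1227, 0.0287]
ee_rot: [-2.372, -2.06, 0.0]
force: [0.5, -1.0, -0.2]
width: 1.002
finger_force: 0.0
```

Request:
{"op": "play_rows", "data": {"targets": [[[0, 0, 0.2], 0], [[0, 0, 0.5], 0], [[0, 0, 0.8], 0], [[0.1, 0.25, 1], -0.05], [[0.2, 0.5, 1], -0.1], [[0.3, 0.75, 1], -0.15], [[0.375, 0.95, 1], -0.2], [[0.375, 0.95, 1], -0.25], [[0.375, 0.95, 1], -0.3], [[0.375, 0.95, 1], -0.35]]}}

```text
time: 24.38
position: [0.5584, 0.0675, 0.2285]
ee_rot: [-3.1, -0.51, 0.001]
force: [-0.8, 0.4, -0.3]
width: 0.998
finger_force: 0.0
```

Request:
{"op": "play_rows", "data": {"targets": [[[0, 0, 0], -0.06], [[0, 0, 0], -0.083], [[0, 0, 0], -0.083]]}}

```text
time: 24.75
position: [0.5585, 0.0673, 0.2286]
ee_rot: [-3.14, -0.111, 0.0]
force: [-0.1, -0.1, -0.7]
width: 0.997
finger_force: 0.0
```

```bash
cat >> h.py <<'E'
def dedupe(L):
    o=[]
    for r in L:
        if all(np.hypot(r[1][0]-q[1][0],r[1][1]-q[1][1])>12 for q in o): o.append(r)
    return o
E
python3 - <<'E'
from h import *
bst()
im,c=shot("wrist");save(im,"w10.png");print(*rect("wrist","blank_1_mid",c,.019,10),sep="\n")
im,c=shot("top");save(im,"t10.png");print(*rect("top","blank_1_mid",c,.019,10),sep="\n");print(*ms("top","tray_1_mid"))
im,c=shot("scene");save(im,"s10.png");print(*rect("scene","blank_1_mid",c,.012,10),sep="\n");print([(p,s,np.round((w(c,p,.035)[0,:2]*1000-TB)@RB)) for p,s in ms("scene","tray_1_mid")])
a=cv2.imread("pics/w10.png");b=cv2.imread("pics/s10.png")[120:360,220:480]
cv2.imwrite("pics/m10.png",np.vstack([cv2.resize(a,(480,300)),cv2.resize(b[:, :],(480,300))]) )
E
```

```text
board xy [ 47.7 222.1] z 228.6 ang -85.95 w 0.997 F [-0.1 -0.1 -0.7] t 24.75 world [558.5  67.3 228.6]
(0.74, [565.0, 231.0], [28.0, 117.0], np.float32(4.3), 2033)
(0.67, [580.0, 239.0], [18.0, 81.0], np.float32(1.3), 190)


[(array([272.1, 208.5]), 0.88, array([-103.,  235.]))]
```

View pics/m10.png

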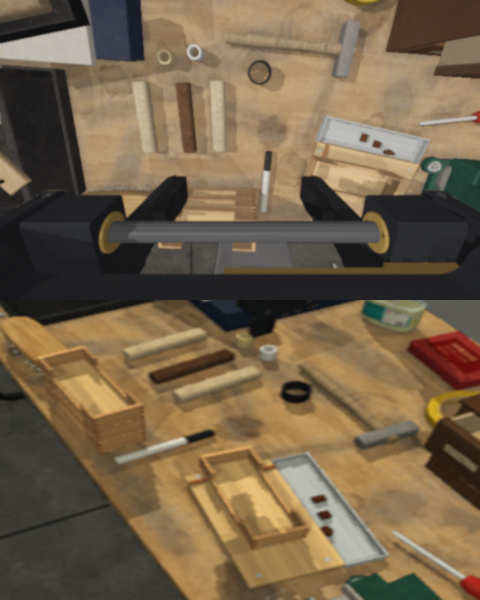

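The wrist view shows blanks at montage (145,117), (186,117), (217,115). In the scene view the tray lies on the board over the lip, with the chips still in the trough. I'll compute the blank poses.

Run:
```python
from h import *
_,c=shot("wrist")
for q in ([[279.5,107],[299,107],[301,203],[283,203]],[[234,110],[254,110],[262,203],[243,204]],[[177,109],[196,109],[209,202],[188,203]]):
    P=w(c,q,.015)[:,:2]*1000;print(np.round(P),P.mean(0).round(1))
f=cv2.imread("pics/w10.png");cv2.imwrite("pics/w10c.png",cv2.resize(f[90:220,165:320],None,fx=5,fy=4.5,interpolation=2))
```

```text
[[633. 126.]
 [634. 103.]
 [513.  95.]
 [512. 119.]] [573.1 110.7]
[[626. 180.]
 [627. 156.]
 [510. 147.]
 [507. 172.]] [567.4 163.8]
[[622. 248.]
 [624. 225.]
 [506. 217.]
 [503. 245.]] [563.8 233.8]
```

View pics/w10c.png

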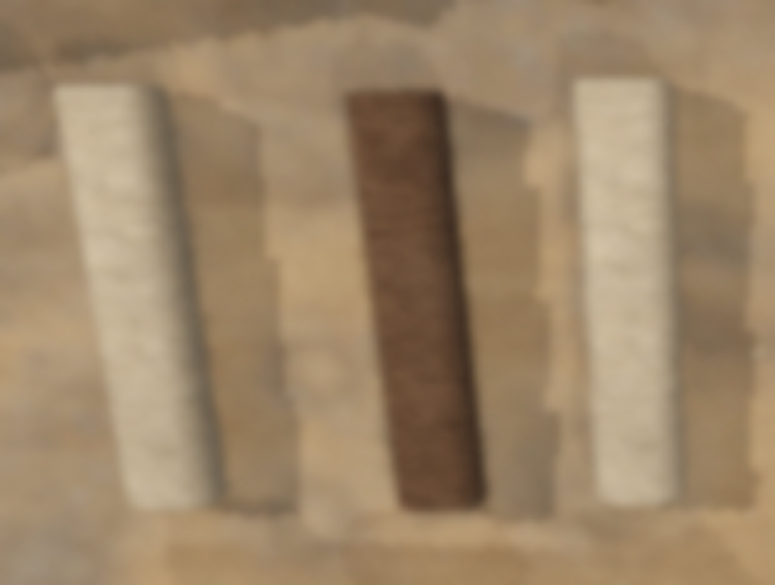

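Request:
{"op": "play_rows", "data": {"targets": [[[0.0725, 0.2185, 0], -0.003], [[0.0725, 0.2185, -0.25], -0.003], [[0.0725, 0.2185, -0.5], -0.003], [[0.0725, 0.2185, -0.75], -0.003], [[0.0725, 0.2185, -0.85], -0.003], [[0.0725, 0.2185, -0.85], -0.003], [[0.0725, 0.2185, -0.85], -0.003]], "jaw": 0.14}}

```text
time: 26.08
position: [0.5737, 0.111, 0.0599]
ee_rot: [3.14, 0.095, 0.003]
force: [0.1, -0.7, 0.2]
width: 0.43
finger_force: 0.0
```

Run:
```python
from h import *
bst()
im,c=shot("wrist");save(im,"w11.png")
cv2.imwrite("pics/w11c.png",cv2.resize(im[60:320,180:480,::-1],None,fx=1.8,fy=1.8))
```

```text
board xy [ 56.7 267.4] z 59.9 ang -86.53 w 0.43 F [ 0.1 -0.7  0.2] t 26.075 world [573.7 111.   59.9]
```

View pics/w11c.png

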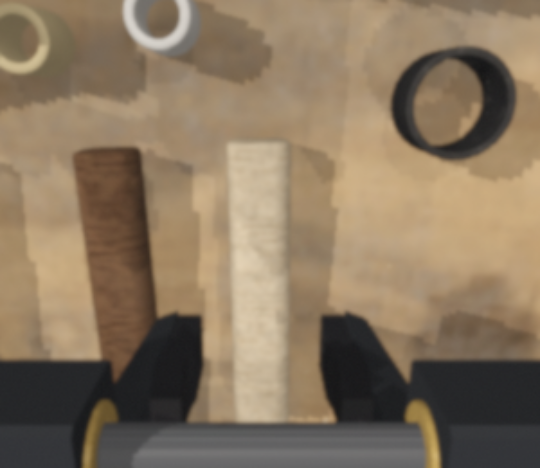

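The blank is centred between the fingers: pads at crop 202/321, blank 230–290. The dark blank is clear of the left finger. I'll descend and grip.

Request:
{"op": "play_rows", "data": {"targets": [[[0, 0, -0.1], 0], [[0, 0, -0.18], 0], [[0, 0, -0.21], 0], [[0, 0, -0.21], 0], [[0, 0, -0.21], 0]]}}

```text
time: 26.75
position: [0.5734, 0.111, 0.0173]
ee_rot: [3.14, 0.095, 0.002]
force: [0.4, -0.1, -0.2]
width: 0.429
finger_force: 0.0
```

Request:
{"op": "play_rows", "data": {"targets": [[[0, 0, 0], 0], [[0, 0, 0], 0], [[0, 0, 0], 0], [[0, 0, 0], 0], [[0, 0, 0], 0], [[0, 0, 0], 0]], "jaw": 1}}

```text
time: 27.5
position: [0.5732, 0.111, 0.0171]
ee_rot: [3.14, 0.095, 0.001]
force: [-0.2, -0.5, 5.1]
width: 0.255
finger_force: 30.0
```

Request:
{"op": "play_rows", "data": {"targets": [[[0, 0, 0.2], 0], [[0, 0, 0.5], 0], [[0, 0, 0.8], 0], [[0, 0, 0.8], 0.05], [[0, 0, 0.8], 0.1], [[0, 0, 0.8], 0.1]]}}

```text
time: 28.25
position: [0.5729, 0.111, 0.1764]
ee_rot: [-3.087, -0.583, 0.001]
force: [0.9, -0.2, -0.3]
width: 0.257
finger_force: 30.0
```

Run:
```python
from h import *
bst()
for x,y in((0,24),(0,20)): print(TB+RB@[x,y])
```

```text
board xy [ 55.8 267.3] z 176.4 ang -68.61 w 0.257 F [ 0.9 -0.2 -0.3] t 28.25 world [572.9 111.  176.4]
[ 483.55674571 -122.13590401]
[ 482.99728809 -126.09658667]
```

Request:
{"op": "play_rows", "data": {"targets": [[[-0.05, -0.2, 0], 0.05], [[-0.12, -0.4, 0], 0.1], [[-0.2, -0.6, 0], 0.15], [[-0.3, -0.8, 0], 0.2], [[-0.4, -1, 0], 0.25], [[-0.447, -1, 0], 0.3], [[-0.447, -1, 0], 0.337], [[-0.447, -1, 0], 0.337]]}}

```text
time: 29.25
position: [0.4836, -0.0891, 0.1766]
ee_rot: [-2.373, -2.059, 0.0]
force: [0.2, -1.6, 0.3]
width: 0.257
finger_force: 30.0
```

Request:
{"op": "play_rows", "data": {"targets": [[[0, -0.17, -0.1], 0], [[0, -0.17, -0.3], 0], [[0, -0.17, -0.5], 0], [[0, -0.17, -0.55], 0], [[0, -0.17, -0.55], 0], [[0, -0.17, -0.55], 0]]}}

```text
time: 30.0
position: [0.4844, -0.1232, 0.068]
ee_rot: [2.368, 2.061, 0.001]
force: [-0.5, 0.5, -0.2]
width: 0.259
finger_force: 30.0
```

Run:
```python
from h import *
bst()
im,c=shot("wrist");save(im,"w12.png")
for x in (-25,25,-12,12): print(x,pr(c,np.c_[(TB+RB@[x,70])/1000,.054][:1] if 0 else [np.r_[(TB+RB@[x,70])/1000,.054]]))
cv2.imwrite("pics/w12c.png",cv2.resize(im[60:320,180:480,::-1],None,fx=1.8,fy=1.8))
```

```text
board xy [ 1. 23.] z 68.0 ang -7.91 w 0.259 F [-0.5  0.5 -0.2] t 30.0 world [ 484.4 -123.2   68. ]
-25 [[277.50812983 166.98208724]]
25 [[369.26143264 167.00724459]]
-12 [[301.37606771 166.98863146]]
12 [[345.4176491  167.00070699]]
```

View pics/w12c.png

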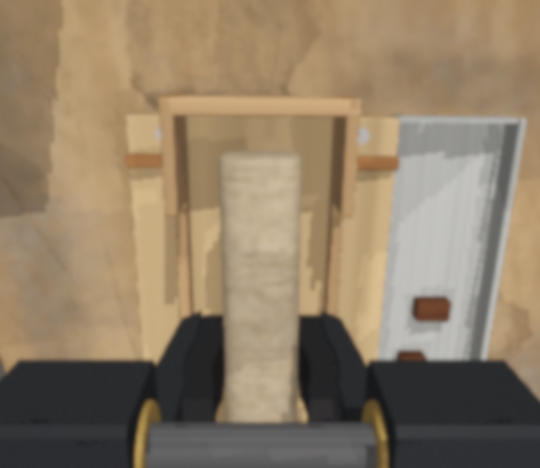

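The tray is seated over the lip and centred, and the blank hangs over its middle (crop 222–298 between walls at 187–330). I have used up my picture allowance, in fact one over (15 against 14). From here on I'll work from numbers only.

Request:
{"op": "play_rows", "data": {"targets": [[[0, 0, -0.05], 0], [[0, 0, -0.09], 0], [[0, 0, -0.103], 0], [[0, 0, -0.103], 0], [[0, 0, -0.103], 0]]}}

```text
time: 30.68
position: [0.4837, -0.1231, 0.0463]
ee_rot: [2.369, 2.064, 0.0]
force: [0.4, -0.3, 0.4]
width: 0.258
finger_force: 30.0
```

Request:
{"op": "play_rows", "data": {"targets": [[[0, 0, 0], 0], [[0, 0, 0], 0], [[0, 0, 0], 0], [[0, 0, 0], 0], [[0, 0, 0], 0]], "jaw": 0.18}}

```text
time: 31.3
position: [0.4838, -0.1231, 0.0464]
ee_rot: [2.368, 2.063, 0.0]
force: [-0.1, -0.3, 4.3]
width: 0.411
finger_force: 2.1
```

Request:
{"op": "play_rows", "data": {"targets": [[[0, 0, 0.2], 0], [[0, 0, 0.5], 0], [[0, 0, 0.8], 0], [[0, 0, 0.92], 0], [[0, 0, 0.92], 0]]}}

```text
time: 31.92
position: [0.4839, -0.1231, 0.2311]
ee_rot: [2.367, 2.062, 0.002]
force: [0.8, 0.3, 0.0]
width: 0.411
finger_force: 0.0
```

Run:
```python
from h import *
bst()
im,c=shot("wrist");save(im,"w13.png")
for l,z in (("blank_1_mid",.045),("tray_1_mid",.054)):
    for r in rect("wrist",l,c,z): print(l,r,np.round((np.array(r[1])-TB)@RB))
    print([(p,s,np.round((w(c,p,.035)[0,:2]*1000-TB)@RB)) for p,s in ms("wrist",l)])
```

```text
board xy [ 0.5 23.1] z 231.1 ang -7.87 w 0.411 F [0.8 0.3 0. ] t 31.925 world [ 483.9 -123.1  231.1]
[(array([375.8, 189. ]), 0.47, array([64.,  4.]))]
tray_1_mid (0.69, [425.0, 34.0], [29.0, 61.0], np.float32(26.6), 493) [-80. 170.]
[]
```

```bash
cat >> h.py <<'E'
def prof(img,c,y,z,xs=np.arange(-36,37,3)):
    uv=pr(c,[np.r_[(TB+RB@[x,y])/1000,z] for x in xs]).astype(np.float32)
    return cv2.remap(cv2.GaussianBlur(img,(3,3),0).astype(np.float32),uv[:,0][None],uv[:,1][None],1)[0].round().astype(int)
def profy(img,c,x,z,ys):
    uv=pr(c,[np.r_[(TB+RB@[x,y])/1000,z] for y in ys]).astype(np.float32)
    return cv2.remap(cv2.GaussianBlur(img,(3,3),0).astype(np.float32),uv[:,0][None],uv[:,1][None],1)[0].round().astype(int)
E
python3 - <<'E'
from h import *
im,c=shot("wrist");s=cv2.cvtColor(im,cv2.COLOR_RGB2HSV)[:,:,1]
xs=np.arange(-36,37,3)
print(xs)
for y in (50,65,72): print(y,prof(s,c,y,.045))
ys=np.arange(50,100,2);print(ys);print(profy(s,c,0,.045,ys));print(profy(cv2.cvtColor(im,cv2.COLOR_RGB2GRAY),c,0,.054,ys))
im,c=shot("top");s=cv2.cvtColor(im,cv2.COLOR_RGB2HSV)[:,:,1];print("top")
for y in (-30,65): print(prof(s,c,y,.045))
E
```

```text
[-36 -33 -30 -27 -24 -21 -18 -15 -12  -9  -6  -3   0   3   6   9  12  15
  18  21  24  27  30  33  36]
50 [83 90 93 95 92 84 83 87 79 58 55 54 55 55 55 62 79 83 87 89 95 93 86 85
 86]
65 [82 88 95 98 99 92 90 91 76 56 54 54 55 54 54 62 85 92 90 89 99 98 90 85
 85]
72 [ 91  91  95  97 100  92  92  90  74  60  57  56  55  54  54  62  88  93
  91  90  98  98  96  97  97]
[50 52 54 56 58 60 62 64 66 68 70 72 74 76 78 80 82 84 86 88 90 92 94 96
 98]
[55 56 56 54 52 52 53 54 55 54 54 55 55 53 53 55 63 82 91 92 92 94 91 90
 94]
[207 206 203 204 208 212 212 209 207 208 209 207 206 208 206 202 181 153
 156 160 161 168 190 199 177]
top
[101  53  19  15  15  20  25  24  21  22  23  24  27  35  54  72  76  68
  62  59  58  58  58  58  59]
[121 126 128 122 120 123 123 115  96  79  69  67  66  66  75  95 114 122
 124 127 128 124 120 116 114]
```

Request:
{"op": "play_rows", "data": {"targets": [[[-0.05, 0.2, 0], 0.02], [[-0.12, 0.4, 0], 0.05], [[-0.2, 0.6, 0], 0.05], [[-0.28, 0.8, 0], 0.05], [[-0.36, 1, 0], 0.05], [[-0.36, 1, 0], 0.05]], "jaw": -1}}

```text
time: 33.02
position: [0.4105, 0.0788, 0.2299]
ee_rot: [-2.195, -2.246, 0.001]
force: [-0.1, -0.4, -1.4]
width: 0.996
finger_force: 0.0
```

Request:
{"op": "play_rows", "data": {"targets": [[[0, 0.177, 0], 0], [[0, 0.177, -0.2], 0], [[0, 0.177, -0.4], 0], [[0, 0.177, -0.6], 0], [[0, 0.177, -0.6], 0], [[0, 0.177, -0.6], 0]]}}

```text
time: 33.78
position: [0.4126, 0.112, 0.1111]
ee_rot: [2.199, 2.242, 0.001]
force: [-0.2, -0.0, 0.5]
width: 1.001
finger_force: 0.0
```

Run:
```python
from h import *
bst()
im,c=shot("wrist");save(im,"w14.png");g=cv2.cvtColor(im,cv2.COLOR_RGB2GRAY)
print("y",profy.__name__)
def P(pts):
    uv=pr(c,pts).astype(np.float32);return cv2.remap(g.astype(np.float32),uv[:,0][None],uv[:,1][None],1)[0].round().astype(int)
ys=np.arange(175,196,1.);print(P([[.410,y/1000,.102] for y in ys]),"from 175")
xs=np.arange(374,448,1.5);print(P([[x/1000,.17,.102] for x in xs]),"x from 374 step1.5")
```

```text
board xy [-103.1  245.9] z 111.1 ang 1.1 w 1.001 F [-0.2 -0.   0.5] t 33.775 world [412.6 112.  111.1]
y profy
[161 160 159 159 159 159 159 155 169 184 189 193 190 180 137 116 116 120
 127 129 130] from 175
[100 101 100 101 125 169 170 131 108 103 152 161 162 162 160 157 154 153
 151 150 150 154 159 160 161 164 165 164 165 166 159 150 149 148 150 150
 150 148 116  97 107 167 171 151 154 162 167 165 163 159] x from 374 step1.5
```

Request:
{"op": "play_rows", "data": {"targets": [[[-0.006, 0.003, -0.1], 0], [[-0.006, 0.003, -0.165], 0], [[-0.006, 0.003, -0.165], 0], [[-0.006, 0.003, -0.165], 0], [[-0.006, 0.003, -0.165], 0]]}}

```text
time: 34.45
position: [0.4109, 0.113, 0.0779]
ee_rot: [2.199, 2.242, 0.002]
force: [-0.9, 1.0, 0.2]
width: 1.003
finger_force: 0.0
```

Request:
{"op": "play_rows", "data": {"targets": [[[0, 0, 0], 0], [[0, 0, 0], 0], [[0, 0, 0], 0], [[0, 0, 0], 0], [[0, 0, 0], 0], [[0, 0, 0], 0], [[0, 0, 0], 0], [[0, 0, 0], 0]], "jaw": 1}}

```text
time: 35.45
position: [0.4105, 0.113, 0.0772]
ee_rot: [2.199, 2.243, 0.0]
force: [-0.5, -0.1, 1.4]
width: 0.654
finger_force: 30.0
```

Request:
{"op": "play_rows", "data": {"targets": [[[0, 0, 0.1], 0], [[0, 0, 0.25], 0], [[0, 0, 0.45], 0], [[0, 0, 0.65], 0], [[0, 0, 0.7], 0], [[0, 0, 0.7], 0]]}}

```text
time: 36.2
position: [0.4102, 0.113, 0.2166]
ee_rot: [-2.199, -2.243, 0.001]
force: [-0.8, -0.0, -1.3]
width: 0.657
finger_force: 30.0
```

Run:
```python
from h import *
bst();print(held()[0]);T=TB+RB@[0,1.5];print(T)
```

```text
board xy [-105.5  246.5] z 216.6 ang 1.13 w 0.657 F [-0.8 -0.  -1.3] t 36.2 world [410.2 113.  216.6]
[[-0.8, -0.2], [2.2, 16.0], [-0.8, -0.2]]
[ 480.40979661 -144.414744  ]
```

Request:
{"op": "play_rows", "data": {"targets": [[[0.05, -0.15, 0], -0.02], [[0.12, -0.35, 0], -0.04], [[0.2, -0.55, 0], -0.051], [[0.28, -0.75, 0], -0.051], [[0.33, -0.9, 0], -0.051], [[0.352, -1, 0], -0.051], [[0.352, -1, 0], -0.051]]}}

```text
time: 37.12
position: [0.4806, -0.0876, 0.2161]
ee_rot: [-2.372, -2.057, 0.001]
force: [0.1, 0.6, -0.9]
width: 0.654
finger_force: 30.0
```

Request:
{"op": "play_rows", "data": {"targets": [[[0, -0.2, 0], 0], [[0, -0.2875, -0.1], 0], [[0, -0.2875, -0.3], 0], [[0, -0.2875, -0.5], 0], [[0, -0.2875, -0.66], 0], [[0, -0.2875, -0.66], 0], [[0, -0.2875, -0.66], 0]]}}

```text
time: 38.0
position: [0.4813, -0.1441, 0.0863]
ee_rot: [2.37, 2.06, 0.001]
force: [-0.1, 0.4, -1.6]
width: 0.655
finger_force: 30.0
```

Run:
```python
from h import *
bst();print(held()[0])
im,c=shot("wrist");save(im,"w15.png");g=cv2.cvtColor(im,cv2.COLOR_RGB2GRAY)
print(profy(g,c,0,.054,np.arange(86,104,1.)),profy(g,c,-18,.054,np.arange(86,104,1.)))
print(prof(g,c,88,.054,np.arange(-38,39,2)))
```

```text
board xy [0.8 1.9] z 86.3 ang -8.01 w 0.655 F [-0.1  0.4 -1.6] t 38.0 world [ 481.3 -144.1   86.3]
[[10.5, 17.0], [10.5, 17.0], [-0.5, 16.8]]
[145 145 145 145 141 119 100 128 161 170 174 174 156 143 142 143 144 145] [147 147 147 147 145 127 100 122 156 168 173 176 164 150 151 152 153 153]
[174 174 172 172 170 153 151  98  98 142 147 147 144 141 138 136 135 139
 144 145 142 142 148 149 139 135 134 134 135 134 108  83 139 156 161 158
 156 159 167]
```

Request:
{"op": "play_rows", "data": {"targets": [[[-0.001, 0, -0.05], 0], [[-0.001, 0, -0.085], 0], [[-0.001, 0, -0.105], 0], [[-0.001, 0, -0.118], 0], [[-0.001, 0, -0.126], 0], [[-0.001, 0, -0.126], 0], [[-0.001, 0, -0.126], 0]]}}

```text
time: 38.98
position: [0.4806, -0.1445, 0.0611]
ee_rot: [2.371, 2.06, -0.0]
force: [-3.5, 1.1, 12.3]
width: 0.653
finger_force: 30.0
```

Run:
```python
from h import *
bst()
```

```text
board xy [0.2 1.4] z 61.1 ang -8.04 w 0.653 F [-3.5  1.1 12.3] t 38.975 world [ 480.6 -144.5   61.1]
```

Request:
{"op": "play_rows", "data": {"targets": [[[0, 0, 0], 0], [[0, 0, 0], 0], [[0, 0, 0], 0], [[0, 0, 0], 0], [[0, 0, 0], 0]], "jaw": -1}}

```text
time: 39.6
position: [0.4806, -0.1445, 0.0599]
ee_rot: [-2.372, -2.06, 0.0]
force: [0.1, -1.0, 0.2]
width: 1.003
finger_force: 0.0
```

Request:
{"op": "play_rows", "data": {"targets": [[[0, 0, 0.2], 0], [[0, 0, 0.5], 0], [[0, 0, 0.8], 0], [[0, 0, 0.8], 0]]}}

```text
time: 40.1
position: [0.4819, -0.1451, 0.224]
ee_rot: [2.365, 2.055, 0.005]
force: [0.7, 0.1, -0.2]
width: 1.0
finger_force: 0.0
```

```bash
cat > chk.py <<'E'
from h import *
import sys
# check rim end walls and side walls of the top tray for given nominal centre y and rim height
y0=float(sys.argv[1]);z=float(sys.argv[2])/1000
bst();im,c=shot("wrist");g=cv2.cvtColor(im,cv2.COLOR_RGB2GRAY)
for x in (-15,15): print("end, nominal inner",y0+70,"outer",y0+75,[(int(a),int(b)) for a,b in zip(np.arange(y0+66,y0+81),profy(g,c,x,z,np.arange(y0+66,y0+81)))])
print("sides x -34..34 step 1",prof(g,c,y0+62,z,np.arange(-34,35,1)))
s=cv2.cvtColor(im,cv2.COLOR_RGB2HSV)[:,:,1]
print("sat across at floor, step 3",prof(s,c,y0+45,z-.009,np.arange(-36,37,3)))
E
python3 chk.py 1.5 86
```

```text
board xy [1.6 1. ] z 224.0 ang -8.04 w 1.0 F [ 0.7  0.1 -0.2] t 40.1 world [ 481.9 -145.1  224. ]
end, nominal inner 71.5 outer 76.5 [(67, 155), (68, 155), (69, 156), (70, 163), (71, 175), (72, 187), (73, 193), (74, 191), (75, 179), (76, 161), (77, 148), (78, 145), (79, 146), (80, 147), (81, 149)]
end, nominal inner 71.5 outer 76.5 [(67, 161), (68, 161), (69, 162), (70, 167), (71, 179), (72, 190), (73, 195), (74, 193), (75, 182), (76, 164), (77, 150), (78, 145), (79, 144), (80, 144), (81, 144)]
sides x -34..34 step 1 [188 187 187 185 181 178 177 173 161 141 127 131 144 153 156 157 157 157
 155 154 152 151 150 149 151 154 159 161 162 165 167 169 170 171 171 170
 170 170 171 173 175 176 177 175 172 167 164 162 162 162 162 162 163 163
 162 157 147 132 128 143 163 174 176 176 176 175 174 173 174]
sat across at floor, step 3 [ 86  86  92 100 102  93  89  90  91  91  90  90  89  88  88  88  90  91
  92  92 103  99  93  90  88]
```

Request:
{"op": "play_rows", "data": {"targets": [[[0.1, 0.25, 0], -0.05], [[0.2, 0.5, 0], -0.1], [[0.3, 0.75, 0], -0.15], [[0.375, 1, 0], -0.2], [[0.375, 1, 0], -0.25], [[0.375, 1, 0], -0.3], [[0.375, 1, 0], -0.35], [[0.375, 1, 0], -0.4], [[0.375, 1, 0], -0.434], [[0.375, 1, 0], -0.434]]}}

```text
time: 41.4
position: [0.5552, 0.0555, 0.2183]
ee_rot: [-3.139, -0.106, 0.005]
force: [0.3, 0.6, -0.1]
width: 1.002
finger_force: 0.0
```

```bash
cat > blank.py <<'E'
from h import *
import sys
# refine a blank's pose: python blank.py x y yaw dark?
x,y,yaw=map(float,sys.argv[1:4]);dark=len(sys.argv)>4
bst();im,c=shot("wrist");g=cv2.cvtColor(im,cv2.COLOR_RGB2HSV);
m=(g[:,:,2]<125)&(g[:,:,1]>70) if dark else (g[:,:,1]<82)&(g[:,:,2]>165)
u,v=np.meshgrid(range(640),range(400));P=w(c,np.c_[u.ravel(),v.ravel()],.016)[:,:2]*1000
m&=(np.hypot(*(P-[x,y]).T)<90).reshape(m.shape)
m=cv2.morphologyEx(m.astype(np.uint8),cv2.MORPH_OPEN,np.ones((3,3)))
n,l,s,_=cv2.connectedComponentsWithStats(m)
for i in range(1,n):
    if s[i][4]>150:
        Q=P[(l==i).ravel()];r=cv2.minAreaRect(Q.astype(np.float32));print(s[i],np.round(r[0],1),np.round(r[1]),round(r[2],1))
print(*rect("wrist","blank_1_mid",c,.016,10),sep="\n")
E
python3 blank.py 567 164 4 dark; python3 blank.py 564 234 4
```

```text
board xy [ 46.1 210. ] z 218.3 ang -86.12 w 1.002 F [ 0.3  0.6 -0.1] t 41.4 world [555.2  55.5 218.3]
[196  78  37  12 253] [649. 186.] [10. 43.] 16.6
[ 221  106   31   97 1980] [568.3 162.2] [118.  26.] 5.3
(0.94, [565.0, 232.0], [29.0, 117.0], np.float32(3.7), 2229)
board xy [ 46.3 209.9] z 218.9 ang -86.05 w 1.004 F [-1.3 -0.9  0.6] t 41.5 world [555.4  55.5 218.9]
[ 149  105   43   99 1839] [562.6 248.7] [120.  44.] 3.4
(0.87, [565.0, 232.0], [29.0, 120.0], np.float32(3.9), 2279)
```

Request:
{"op": "play_rows", "data": {"targets": [[[0.0625, 0.25, 0], 0.003], [[0.0625, 0.5325, 0], 0.003], [[0.0625, 0.5325, -0.25], 0.003], [[0.0625, 0.5325, -0.5], 0.003], [[0.0625, 0.5325, -0.75], 0.003], [[0.0625, 0.5325, -0.9], 0.003], [[0.0625, 0.5325, -0.97], 0.003], [[0.0625, 0.5325, -1], 0.003], [[0.0625, 0.5325, -1], 0.003], [[0.0625, 0.5325, -1], 0.003]], "jaw": 0.0}}

```text
time: 42.85
position: [0.5687, 0.162, 0.021]
ee_rot: [-3.139, -0.12, -0.003]
force: [-0.6, -1.1, 0.1]
width: 0.502
finger_force: 0.0
```

Request:
{"op": "play_rows", "data": {"targets": [[[0, 0, 0], 0], [[0, 0, 0], 0], [[0, 0, 0], 0], [[0, 0, 0], 0], [[0, 0, 0], 0], [[0, 0, 0], 0]], "jaw": 1}}

```text
time: 43.6
position: [0.5683, 0.162, 0.0202]
ee_rot: [-3.139, -0.12, -0.001]
force: [-0.9, 0.5, 4.9]
width: 0.258
finger_force: 30.0
```

Request:
{"op": "play_rows", "data": {"targets": [[[0, 0, 0.2], 0], [[0, 0, 0.5], 0], [[0, 0, 0.8], 0], [[0, 0, 0.8], 0.05], [[0, 0, 0.8], 0.1], [[0, 0, 0.8], 0.1]]}}

```text
time: 44.35
position: [0.568, 0.162, 0.1796]
ee_rot: [-3.082, -0.607, 0.001]
force: [-0.4, 0.2, 0.2]
width: 0.256
finger_force: 30.0
```

```bash
python3 -c "
from h import *
bst()"
```

```text
board xy [ 43.8 317.1] z 179.6 ang -67.71 w 0.256 F [-0.4  0.2  0.2] t 44.35 world [568.  162.  179.6]
```

Request:
{"op": "play_rows", "data": {"targets": [[[-0.05, -0.2, 0], 0.05], [[-0.12, -0.4, 0], 0.1], [[-0.2, -0.6, 0], 0.15], [[-0.3, -0.8, 0], 0.2], [[-0.4, -1, 0], 0.25], [[-0.437, -1, 0], 0.3], [[-0.437, -1, 0], 0.332], [[-0.437, -1, 0], 0.332]]}}

```text
time: 45.35
position: [0.4807, -0.0381, 0.1798]
ee_rot: [-2.373, -2.059, 0.0]
force: [0.3, 0.7, -0.4]
width: 0.255
finger_force: 30.0
```

Request:
{"op": "play_rows", "data": {"targets": [[[0, -0.25, 0], 0], [[0, -0.5, 0], 0], [[0, -0.532, -0.15], 0], [[0, -0.532, -0.3], 0], [[0, -0.532, -0.4], 0], [[0, -0.532, -0.4], 0], [[0, -0.532, -0.4], 0]]}}

```text
time: 46.22
position: [0.4812, -0.1445, 0.1007]
ee_rot: [2.369, 2.061, 0.001]
force: [0.6, 1.1, -0.8]
width: 0.256
finger_force: 30.0
```

Run:
```python
from h import *
bst()
im,c=shot("wrist");g=cv2.cvtColor(im,cv2.COLOR_RGB2GRAY);z=(bot.read_state()["position"][2]-.002)
print(prof(g,c,50,z));print(profy(g,c,0,z,np.arange(50,74,2)))
```

```text
board xy [0.8 1.5] z 100.7 ang -7.96 w 0.256 F [ 0.6  1.1 -0.8] t 46.225 world [ 481.2 -144.5  100.7]
[161 163 176 179 161 100 138 141 135  72  79  87  90  91  90  86 131 148
 141  87 156 168 188 185 189]
[ 90  85  86  79  81  78 132 153 153 153 153 159]
```

Request:
{"op": "play_rows", "data": {"targets": [[[-0.002, 0, -0.05], 0], [[-0.002, 0, -0.09], 0], [[-0.002, 0, -0.104], 0], [[-0.002, 0, -0.104], 0], [[-0.002, 0, -0.104], 0]]}}

```text
time: 46.9
position: [0.4805, -0.1445, 0.0793]
ee_rot: [2.369, 2.063, 0.0]
force: [-0.0, -0.5, -0.5]
width: 0.258
finger_force: 30.0
```

Request:
{"op": "play_rows", "data": {"targets": [[[0, 0, 0], 0], [[0, 0, 0], 0], [[0, 0, 0], 0], [[0, 0, 0], 0], [[0, 0, 0], 0]], "jaw": 0.18}}

```text
time: 47.52
position: [0.4804, -0.1444, 0.0792]
ee_rot: [2.369, 2.064, 0.0]
force: [-0.2, 0.8, -0.5]
width: 0.41
finger_force: 0.0
```

Request:
{"op": "play_rows", "data": {"targets": [[[0, 0, 0.2], 0], [[0, 0, 0.5], 0], [[0, 0, 0.75], 0], [[0, 0, 0.75], 0], [[0, 0, 0.75], 0]]}}

```text
time: 48.15
position: [0.4799, -0.1442, 0.2283]
ee_rot: [-2.368, -2.063, 0.001]
force: [-0.5, -0.4, -0.6]
width: 0.408
finger_force: 0.0
```

```bash
python3 chk.py 1.5 86
python3 - <<'E'
from h import *
im,c=shot("wrist");g=cv2.cvtColor(im,cv2.COLOR_RGB2GRAY);print(prof(g,c,50,.077));print(profy(g,c,0,.077,np.arange(50,74,2)))
E
```

```text
board xy [-0.5  1.7] z 228.3 ang -7.87 w 0.408 F [-0.5 -0.4 -0.6] t 48.15 world [ 479.9 -144.2  228.3]
end, nominal inner 71.5 outer 76.5 [(67, 164), (68, 164), (69, 166), (70, 173), (71, 186), (72, 197), (73, 202), (74, 199), (75, 187), (76, 171), (77, 159), (78, 154), (79, 155), (80, 156), (81, 159)]
end, nominal inner 71.5 outer 76.5 [(67, 156), (68, 158), (69, 163), (70, 172), (71, 186), (72, 198), (73, 204), (74, 201), (75, 189), (76, 172), (77, 159), (78, 154), (79, 154), (80, 154), (81, 154)]
sides x -34..34 step 1 [197 197 197 197 196 193 190 186 176 155 138 140 153 162 166 167 167 166
 164 161 160 158 157 157 158 161 163 162 159 158 159 161 161 162 161 160
 160 160 162 164 166 168 168 168 166 161 156 155 154 155 158 164 169 171
 171 166 154 140 138 153 174 186 190 191 188 185 183 182 184]
sat across at floor, step 3 [ 83  83  90  97 100  90  87  89  99 119 124 124 122 122 122 115  96  93
  90  89 100  97  89  87  85]
[198 196 183 172 139 164 165 164 136  94  97 101 104 105 102 100 146 153
 164 169 136 174 185 182 187]
[104 101  98  95  96 113 152 163 164 165 176 197]
```

Request:
{"op": "play_rows", "data": {"targets": [[[-0.05, 0.2, 0], 0.02], [[-0.12, 0.4, 0], 0.05], [[-0.2, 0.6, 0], 0.05], [[-0.28, 0.8, 0], 0.05], [[-0.346, 1, 0], 0.05], [[-0.346, 1, 0], 0.05]], "jaw": -1}}

```text
time: 49.0
position: [0.4099, 0.0574, 0.2283]
ee_rot: [-2.194, -2.245, 0.002]
force: [0.2, -0.1, 0.0]
width: 1.001
finger_force: 0.0
```

Request:
{"op": "play_rows", "data": {"targets": [[[0, 0.287, 0], 0], [[0, 0.287, -0.2], 0], [[0, 0.287, -0.4], 0], [[0, 0.287, -0.6], 0], [[0, 0.287, -0.71], 0], [[0, 0.287, -0.71], 0], [[0, 0.287, -0.71], 0]]}}

```text
time: 49.88
position: [0.4117, 0.1126, 0.0876]
ee_rot: [2.2, 2.242, 0.001]
force: [0.2, 0.1, 0.2]
width: 0.997
finger_force: 0.0
```

```bash
cat > pile.py <<'E'
from h import *
import sys
z=float(sys.argv[1])/1000
bst();im,c=shot("wrist");g=cv2.cvtColor(im,cv2.COLOR_RGB2GRAY)
def P(pts):
    uv=pr(c,pts).astype(np.float32);return cv2.remap(g.astype(np.float32),uv[:,0][None],uv[:,1][None],1)[0].round().astype(int)
print(P([[.410,y/1000,z] for y in np.arange(175,196,1.)]),"from 175")
print(P([[x/1000,.17,z] for x in np.arange(374,448,1.5)]),"x from 374 step1.5")
E
python3 pile.py 70
```

```text
board xy [-104.   246.4] z 87.6 ang 1.1 w 0.997 F [0.2 0.1 0.2] t 49.875 world [411.7 112.6  87.6]
[158 157 156 156 156 156 156 154 154 173 182 186 190 170 124 113 112 113
 120 124 126] from 175
[ 99 117 168 171 159 165 167 129 105 108 152 157 159 158 156 153 150 149
 148 147 147 152 156 157 158 160 161 161 161 163 152 147 146 145 146 147
 147 145 109  99 113 164 169 164 152 150 154 152 158 156] x from 374 step1.5
```

Request:
{"op": "play_rows", "data": {"targets": [[[-0.005, 0.002, -0.1], 0], [[-0.005, 0.002, -0.18], 0], [[-0.005, 0.002, -0.211], 0], [[-0.005, 0.002, -0.211], 0], [[-0.005, 0.002, -0.211], 0]]}}

```text
time: 50.55
position: [0.4105, 0.1134, 0.0456]
ee_rot: [2.199, 2.243, 0.001]
force: [-0.0, 0.3, 0.3]
width: 1.0
finger_force: 0.0
```

Request:
{"op": "play_rows", "data": {"targets": [[[0, 0, 0], 0], [[0, 0, 0], 0], [[0, 0, 0], 0], [[0, 0, 0], 0], [[0, 0, 0], 0], [[0, 0, 0], 0], [[0, 0, 0], 0], [[0, 0, 0], 0]], "jaw": 1}}

```text
time: 51.55
position: [0.4102, 0.1134, 0.045]
ee_rot: [2.199, 2.243, 0.0]
force: [0.9, -0.5, 2.8]
width: 0.656
finger_force: 30.0
```

Request:
{"op": "play_rows", "data": {"targets": [[[0, 0, 0.1], 0], [[0, 0, 0.3], 0], [[0, 0, 0.55], 0], [[0, 0, 0.8], 0], [[0, 0, 0.9], 0], [[0, 0, 0.9], 0], [[0, 0, 0.9], 0]]}}

```text
time: 52.42
position: [0.4095, 0.1134, 0.2237]
ee_rot: [-2.198, -2.242, 0.003]
force: [-0.2, -0.3, -1.3]
width: 0.656
finger_force: 30.0
```

Run:
```python
from h import *
bst();print(held()[0]);print(TB+RB@[0.2,23.3])
```

```text
board xy [-106.2  246.9] z 223.7 ang 1.13 w 0.656 F [-0.2 -0.3 -1.3] t 52.425 world [409.5 113.4 223.7]
[[-0.5, 0.0], [2.0, 15.8], [-0.2, 0.0]]
[ 483.65687476 -122.85699636]
```

Request:
{"op": "play_rows", "data": {"targets": [[[0.05, -0.15, 0], -0.02], [[0.12, -0.35, 0], -0.04], [[0.2, -0.55, 0], -0.051], [[0.28, -0.75, 0], -0.051], [[0.34, -0.9, 0], -0.051], [[0.368, -1, 0], -0.051], [[0.368, -1, 0], -0.051]]}}

```text
time: 53.35
position: [0.4836, -0.0871, 0.2241]
ee_rot: [-2.372, -2.057, 0.001]
force: [0.1, -0.4, -0.5]
width: 0.657
finger_force: 30.0
```

Request:
{"op": "play_rows", "data": {"targets": [[[0, -0.18, 0], 0], [[0, -0.18, -0.1], 0], [[0, -0.18, -0.3], 0], [[0, -0.18, -0.45], 0], [[0, -0.18, -0.54], 0], [[0, -0.18, -0.54], 0], [[0, -0.18, -0.54], 0]]}}

```text
time: 54.22
position: [0.484, -0.1221, 0.1178]
ee_rot: [2.37, 2.06, 0.001]
force: [0.2, -0.4, 0.4]
width: 0.655
finger_force: 30.0
```

Run:
```python
from h import *
bst();print(held()[0])
```

```text
board xy [ 0.4 24.1] z 117.8 ang -8.01 w 0.655 F [ 0.2 -0.4  0.4] t 54.225 world [ 484.  -122.1  117.8]
[[1.0, 0.0], [1.0, 0.0], [1.0, 0.0]]
```

Request:
{"op": "play_rows", "data": {"targets": [[[0, -0.002, -0.05], 0], [[0, -0.002, -0.085], 0], [[0, -0.002, -0.105], 0], [[0, -0.002, -0.116], 0], [[0, -0.002, -0.124], 0], [[0, -0.002, -0.124], 0], [[0, -0.002, -0.124], 0]]}}

```text
time: 55.15
position: [0.4838, -0.123, 0.093]
ee_rot: [2.371, 2.06, 0.0]
force: [-3.0, 0.6, 6.5]
width: 0.655
finger_force: 30.0
```

Run:
```python
from h import *
bst();print(held()[0])
```

```text
board xy [ 0.3 23.1] z 93.0 ang -8.05 w 0.655 F [-3.   0.6  6.5] t 55.15 world [ 483.8 -123.    93. ]
[[-0.8, 0.0], [1.2, 0.0], [-0.5, 0.0]]
```

Seated with the same light contact as the others. I'll release and go for the last blank.

Request:
{"op": "play_rows", "data": {"targets": [[[0, 0, 0], 0], [[0, 0, 0], 0], [[0, 0, 0], 0], [[0, 0, 0], 0], [[0, 0, 0], 0]], "jaw": -1}}

```text
time: 55.82
position: [0.4837, -0.123, 0.0921]
ee_rot: [-2.372, -2.06, 0.0]
force: [0.1, 0.5, -0.0]
width: 1.002
finger_force: 0.0
```

Request:
{"op": "play_rows", "data": {"targets": [[[0, 0, 0.2], 0], [[0, 0, 0.5], 0], [[0, 0, 0.65], 0], [[0, 0, 0.65], 0], [[0, 0, 0.65], 0]]}}

```text
time: 56.45
position: [0.4833, -0.1228, 0.221]
ee_rot: [-2.371, -2.059, 0.001]
force: [0.3, -0.7, 0.2]
width: 1.002
finger_force: 0.0
```

```bash
python3 chk.py 23.5 118
```

```text
board xy [-0.2 23.3] z 221.0 ang -8.05 w 1.002 F [ 0.3 -0.7  0.2] t 56.45 world [ 483.3 -122.8  221. ]
end, nominal inner 93.5 outer 98.5 [(89, 153), (90, 152), (91, 153), (92, 161), (93, 177), (94, 188), (95, 194), (96, 195), (97, 187), (98, 169), (99, 153), (100, 150), (101, 154), (102, 156), (103, 158)]
end, nominal inner 93.5 outer 98.5 [(89, 143), (90, 143), (91, 144), (92, 149), (93, 161), (94, 174), (95, 181), (96, 183), (97, 175), (98, 164), (99, 159), (100, 160), (101, 161), (102, 162), (103, 161)]
sides x -34..34 step 1 [157 168 172 170 168 169 173 172 158 130 114 123 141 151 154 156 155 154
 153 152 150 148 147 147 148 153 157 160 161 163 166 168 169 169 169 168
 168 168 170 172 174 175 175 171 166 162 159 157 156 156 157 157 158 159
 158 152 136 116 116 136 157 167 171 171 172 176 181 185 187]
sat across at floor, step 3 [ 95  86  94 101 104  93  90  90  91  91  91  90  89  88  88  89  91  92
  92  92 106  99  94  87  69]
```

Request:
{"op": "play_rows", "data": {"targets": [[[0.1, 0.25, 0], -0.05], [[0.2, 0.5, 0], -0.1], [[0.3, 0.75, 0], -0.15], [[0.375, 1, 0], -0.2], [[0.375, 1, 0], -0.25], [[0.375, 1, 0], -0.3], [[0.375, 1, 0], -0.35], [[0.375, 1, 0], -0.4], [[0.375, 1, 0], -0.434], [[0.375, 1, 0], -0.434]]}}

```text
time: 57.75
position: [0.5584, 0.077, 0.2208]
ee_rot: [-3.14, -0.106, 0.004]
force: [0.0, 0.0, -0.2]
width: 0.998
finger_force: 0.0
```

Request:
{"op": "play_rows", "data": {"targets": [[[0, 0.25, 0], 0], [[0, 0.3, 0], 0], [[0, 0.3, 0], 0], [[0, 0.3, 0], 0]]}}

```text
time: 58.25
position: [0.5588, 0.1361, 0.2219]
ee_rot: [3.14, 0.105, -0.001]
force: [0.6, -0.3, 0.0]
width: 1.002
finger_force: 0.0
```

```bash
python3 blank.py 564 234 4
```

```text
board xy [ 38.4 290.3] z 221.9 ang -86.18 w 1.002 F [ 0.6 -0.3  0. ] t 58.25 world [558.8 136.1 221.9]
[266 101  46  40 846] [612.4 181.6] [58. 37.] 49.1
[ 174  113   83  112 4255] [550.4 273.5] [141.  99.] 4.0
[283 187  28  22 313] [521.5 169.4] [29. 31.] 70.8
[259 204  26  15 183] [502.8 201.7] [17. 34.] 13.8
(0.68, [564.0, 233.0], [27.0, 120.0], np.float32(4.1), 1980)
```

Request:
{"op": "play_rows", "data": {"targets": [[[0.026, 0.25, 0], 0.001], [[0.026, 0.4845, 0], 0.001], [[0.026, 0.4845, -0.25], 0.001], [[0.026, 0.4845, -0.5], 0.001], [[0.026, 0.4845, -0.75], 0.001], [[0.026, 0.4845, -0.9], 0.001], [[0.026, 0.4845, -0.97], 0.001], [[0.026, 0.4845, -1], 0.001], [[0.026, 0.4845, -1], 0.001]], "jaw": 0.0}}

```text
time: 59.48
position: [0.5644, 0.2339, 0.0229]
ee_rot: [-3.139, -0.11, -0.002]
force: [-0.1, 0.4, 1.1]
width: 0.5
finger_force: 0.0
```

Request:
{"op": "play_rows", "data": {"targets": [[[0, 0, -0.012], 0], [[0, 0, -0.012], 0], [[0, 0, -0.012], 0]]}}

```text
time: 59.85
position: [0.5641, 0.2339, 0.0201]
ee_rot: [-3.14, -0.11, -0.001]
force: [0.3, 0.3, 0.0]
width: 0.496
finger_force: 0.0
```

Request:
{"op": "play_rows", "data": {"targets": [[[0, 0, 0], 0], [[0, 0, 0], 0], [[0, 0, 0], 0], [[0, 0, 0], 0], [[0, 0, 0], 0], [[0, 0, 0], 0]], "jaw": 1}}

```text
time: 60.6
position: [0.5639, 0.2339, 0.0198]
ee_rot: [-3.14, -0.11, -0.0]
force: [0.1, 0.5, 0.5]
width: 0.25
finger_force: 30.0
```

Request:
{"op": "play_rows", "data": {"targets": [[[0, 0, 0.2], 0], [[0, 0, 0.5], 0], [[0, 0, 0.8], 0], [[0, 0, 0.95], 0.05], [[0, 0, 0.95], 0.1], [[0, 0, 0.95], 0.1]]}}

```text
time: 61.35
position: [0.5638, 0.2338, 0.2097]
ee_rot: [3.084, 0.597, -0.0]
force: [0.0, -0.1, -0.4]
width: 0.256
finger_force: 30.0
```

```bash
python3 -c "
from h import *
bst();print(TB+RB@[0,23.5])"
```

```text
board xy [ 29.7 387.7] z 209.7 ang -68.07 w 0.256 F [ 0.  -0.1 -0.4] t 61.35 world [563.8 233.8 209.7]
[ 483.48681351 -122.63098934]
```

Request:
{"op": "play_rows", "data": {"targets": [[[-0.05, -0.2, 0], 0.05], [[-0.12, -0.4, 0], 0.1], [[-0.2, -0.6, 0], 0.15], [[-0.3, -0.8, 0], 0.2], [[-0.37, -1, 0], 0.25], [[-0.4, -1, 0], 0.3], [[-0.4, -1, 0], 0.334], [[-0.4, -1, 0], 0.334]]}}

```text
time: 62.35
position: [0.4838, 0.0338, 0.2093]
ee_rot: [-2.372, -2.058, 0.001]
force: [0.1, -1.1, 0.1]
width: 0.258
finger_force: 30.0
```

Request:
{"op": "play_rows", "data": {"targets": [[[0, -0.25, 0], 0], [[0, -0.5, 0], 0], [[0, -0.7, 0], 0], [[0, -0.782, -0.1], 0], [[0, -0.782, -0.3], 0], [[0, -0.782, -0.39], 0], [[0, -0.782, -0.39], 0], [[0, -0.782, -0.39], 0]]}}

```text
time: 63.35
position: [0.4844, -0.1226, 0.1324]
ee_rot: [2.369, 2.061, 0.001]
force: [0.1, -0.5, -0.4]
width: 0.257
finger_force: 30.0
```

Run:
```python
from h import *
bst()
im,c=shot("wrist");g=cv2.cvtColor(im,cv2.COLOR_RGB2HSV)[:,:,1];z=(bot.read_state()["position"][2]-.002)
print(prof(g,c,70,z));print(profy(g,c,0,z,np.arange(72,96,2)))
```

```text
board xy [ 0.9 23.7] z 132.4 ang -7.96 w 0.257 F [ 0.1 -0.5 -0.4] t 63.35 world [ 484.4 -122.6  132.4]
[ 82  87  92 100 102 111  97  96  97  65  63  61  61  58  56  58  86  95
  97 113 103  81   6   6   5]
[ 62  57  59  59  59  60  77  95  95  95  95 102]
```

Centred, with its end at y≈83 as expected. I'll lower, release, and go for the last tray.

Request:
{"op": "play_rows", "data": {"targets": [[[-0.003, 0, -0.05], 0], [[-0.003, 0, -0.09], 0], [[-0.003, 0, -0.104], 0], [[-0.003, 0, -0.104], 0], [[-0.003, 0, -0.104], 0]]}}

```text
time: 64.03
position: [0.4835, -0.1226, 0.1111]
ee_rot: [2.368, 2.063, 0.0]
force: [-0.0, -0.0, -0.0]
width: 0.256
finger_force: 30.0
```

Request:
{"op": "play_rows", "data": {"targets": [[[0, 0, 0], 0], [[0, 0, 0], 0], [[0, 0, 0], 0], [[0, 0, 0], 0], [[0, 0, 0], 0]], "jaw": 0.18}}

```text
time: 64.65
position: [0.4834, -0.1225, 0.111]
ee_rot: [2.369, 2.064, 0.0]
force: [-0.1, 0.5, 0.1]
width: 0.408
finger_force: 0.0
```

Request:
{"op": "play_rows", "data": {"targets": [[[0, 0, 0.2], 0], [[0, 0, 0.5], 0], [[0, 0, 0.6], 0], [[0, 0, 0.6], 0], [[0, 0, 0.6], 0]]}}

```text
time: 65.28
position: [0.4829, -0.1223, 0.2297]
ee_rot: [-2.367, -2.062, 0.001]
force: [0.0, -0.3, 0.3]
width: 0.409
finger_force: 0.0
```

```bash
python3 chk.py 23.5 118
python3 - <<'E'
from h import *
im,c=shot("wrist");g=cv2.cvtColor(im,cv2.COLOR_RGB2HSV)[:,:,1];print(prof(g,c,72,.109));print(profy(g,c,0,.109,np.arange(72,96,2)))
E
```

```text
board xy [-0.6 23.7] z 229.7 ang -7.87 w 0.409 F [ 0.  -0.3  0.3] t 65.275 world [ 482.9 -122.3  229.7]
end, nominal inner 93.5 outer 98.5 [(89, 160), (90, 160), (91, 162), (92, 171), (93, 185), (94, 197), (95, 201), (96, 201), (97, 194), (98, 178), (99, 162), (100, 158), (101, 161), (102, 164), (103, 166)]
end, nominal inner 93.5 outer 98.5 [(89, 152), (90, 151), (91, 151), (92, 157), (93, 170), (94, 183), (95, 191), (96, 195), (97, 192), (98, 180), (99, 169), (100, 168), (101, 170), (102, 170), (103, 170)]
sides x -34..34 step 1 [177 182 182 181 179 179 181 180 168 142 126 134 150 160 163 164 163 162
 160 157 155 153 153 154 155 159 160 156 152 151 153 155 156 155 154 154
 155 156 158 159 161 163 163 160 156 153 152 151 151 152 156 162 167 169
 167 160 144 127 132 156 173 176 174 174 177 182 188 192 194]
sat across at floor, step 3 [ 92  83  90  99 101  91  89  91  81  60  57  56  54  53  52  59  87  93
  90  91 103  97  88  85  69]
[ 93  84  89  99 101  91  91  91  80  59  57  56  56  55  54  59  87  93
  92  91 105  97  92  84  68]
[56 54 54 55 55 64 87 91 91 91 93 91]
```

Request:
{"op": "play_rows", "data": {"targets": [[[-0.05, 0.2, 0], 0.02], [[-0.12, 0.4, 0], 0.05], [[-0.2, 0.6, 0], 0.05], [[-0.28, 0.8, 0], 0.05], [[-0.366, 1, 0], 0.05], [[-0.366, 1, 0], 0.05]], "jaw": -1}}

```text
time: 66.12
position: [0.4089, 0.0793, 0.2303]
ee_rot: [-2.195, -2.246, 0.001]
force: [0.8, -0.1, 0.0]
width: 0.999
finger_force: 0.0
```

Request:
{"op": "play_rows", "data": {"targets": [[[0, 0.18, 0], 0], [[0, 0.18, -0.2], 0], [[0, 0.18, -0.4], 0], [[0, 0.18, -0.6], 0], [[0, 0.18, -0.8], 0], [[0, 0.18, -0.85], 0], [[0, 0.18, -0.85], 0], [[0, 0.18, -0.85], 0]]}}

```text
time: 67.12
position: [0.4109, 0.1134, 0.062]
ee_rot: [2.198, 2.242, 0.002]
force: [0.7, 0.1, -0.1]
width: 1.001
finger_force: 0.0
```

```bash
python3 pile.py 38
```

```text
board xy [-104.8  247. ] z 62.0 ang 1.12 w 1.001 F [ 0.7  0.1 -0.1] t 67.125 world [410.9 113.4  62. ]
[155 153 153 153 153 153 151 153 172 181 185 189 169 120 112 111 113 119
 121 122 123] from 175
[168 162 157 148 152 166 153 111  99 140 155 157 157 155 152 150 148 147
 146 145 148 153 155 156 158 160 159 159 161 156 147 145 144 144 145 146
 145 134  94  99 155 167 162 149 151 155 162 161 150 142] x from 374 step1.5
```

Request:
{"op": "play_rows", "data": {"targets": [[[-0.005, -0.003, -0.1], 0], [[-0.005, -0.003, -0.2], 0], [[-0.005, -0.003, -0.235], 0], [[-0.005, -0.003, -0.242], 0], [[-0.005, -0.003, -0.242], 0], [[-0.005, -0.003, -0.242], 0]]}}

```text
time: 67.92
position: [0.4094, 0.1129, 0.0131]
ee_rot: [2.199, 2.243, 0.001]
force: [0.1, 0.8, -0.6]
width: 1.001
finger_force: 0.0
```

Request:
{"op": "play_rows", "data": {"targets": [[[0, 0, 0], 0], [[0, 0, 0], 0], [[0, 0, 0], 0], [[0, 0, 0], 0], [[0, 0, 0], 0], [[0, 0, 0], 0], [[0, 0, 0], 0], [[0, 0, 0], 0]], "jaw": 1}}

```text
time: 68.92
position: [0.4092, 0.1129, 0.0126]
ee_rot: [2.199, 2.243, 0.0]
force: [1.1, -0.2, 1.1]
width: 0.653
finger_force: 30.0
```

Request:
{"op": "play_rows", "data": {"targets": [[[0, 0, 0.1], 0], [[0, 0, 0.3], 0], [[0, 0, 0.55], 0], [[0, 0, 0.8], 0], [[0, 0, 1], 0], [[0, 0, 1], 0], [[0, 0, 1], 0]]}}

```text
time: 69.8
position: [0.4084, 0.1129, 0.2114]
ee_rot: [-2.198, -2.242, 0.003]
force: [-0.9, -0.5, -3.0]
width: 0.655
finger_force: 30.0
```

Run:
```python
from h import *
bst();print(held()[0]);print(TB+RB@[0.2,1.4])
```

```text
board xy [-107.3  246.2] z 211.4 ang 1.13 w 0.655 F [-0.9 -0.5 -3. ] t 69.8 world [408.4 112.9 211.4]
[[-1.0, -0.5], [-0.8, 16.0], [-0.8, -0.5]]
[ 480.5938443  -144.54173395]
```

Request:
{"op": "play_rows", "data": {"targets": [[[0.05, -0.15, 0], -0.02], [[0.12, -0.35, 0], -0.04], [[0.2, -0.55, 0], -0.051], [[0.28, -0.75, 0], -0.051], [[0.33, -0.9, 0], -0.051], [[0.359, -1, 0], -0.051], [[0.359, -1, 0], -0.051]]}}

```text
time: 70.72
position: [0.4808, -0.0877, 0.2116]
ee_rot: [-2.372, -2.057, 0.001]
force: [-0.2, 0.3, -2.0]
width: 0.654
finger_force: 30.0
```

Request:
{"op": "play_rows", "data": {"targets": [[[0, -0.2, 0], 0], [[0, -0.287, -0.1], 0], [[0, -0.287, -0.2], 0], [[0, -0.287, -0.31], 0], [[0, -0.287, -0.31], 0], [[0, -0.287, -0.31], 0], [[0, -0.287, -0.31], 0]]}}

```text
time: 71.6
position: [0.4813, -0.1443, 0.1514]
ee_rot: [2.37, 2.059, 0.001]
force: [-0.6, 0.6, -1.0]
width: 0.653
finger_force: 30.0
```

Run:
```python
from h import *
bst();print(held()[0])
```

```text
board xy [0.8 1.7] z 151.4 ang -8.03 w 0.653 F [-0.6  0.6 -1. ] t 71.6 world [ 481.3 -144.3  151.4]
[[10.5, 17.0], [10.5, 17.0], [10.5, 17.0]]
```

Request:
{"op": "play_rows", "data": {"targets": [[[-0.002, 0.001, -0.05], 0], [[-0.002, 0.001, -0.09], 0], [[-0.002, 0.001, -0.11], 0], [[-0.002, 0.001, -0.122], 0], [[-0.002, 0.001, -0.13], 0], [[-0.002, 0.001, -0.134], 0], [[-0.002, 0.001, -0.134], 0], [[-0.002, 0.001, -0.134], 0]]}}

```text
time: 72.65
position: [0.4806, -0.1444, 0.1245]
ee_rot: [2.371, 2.06, 0.0]
force: [-2.0, 1.2, 4.9]
width: 0.654
finger_force: 30.0
```

Run:
```python
from h import *
bst()
```

```text
board xy [0.2 1.6] z 124.5 ang -8.05 w 0.654 F [-2.   1.2  4.9] t 72.65 world [ 480.6 -144.4  124.5]
```

Seated again. I'll release, lift clear, and verify with all the cameras.

Request:
{"op": "play_rows", "data": {"targets": [[[0, 0, 0], 0], [[0, 0, 0], 0], [[0, 0, 0], 0], [[0, 0, 0], 0], [[0, 0, 0], 0]], "jaw": -1}}

```text
time: 73.28
position: [0.4806, -0.1443, 0.1237]
ee_rot: [-2.372, -2.06, 0.0]
force: [-0.4, 0.4, 0.4]
width: 1.002
finger_force: 0.0
```

Request:
{"op": "play_rows", "data": {"targets": [[[0, 0, 0.2], 0], [[0, 0, 0.5], 0], [[0, 0, 0.55], 0], [[0, 0, 0.55], 0], [[0, 0, 0.55], 0]]}}

```text
time: 73.9
position: [0.48, -0.144, 0.2322]
ee_rot: [-2.37, -2.058, 0.002]
force: [0.0, -0.6, -0.2]
width: 0.998
finger_force: 0.0
```

```bash
python3 chk.py 1.5 150
```

```text
board xy [-0.4  1.8] z 232.2 ang -8.05 w 0.998 F [ 0.  -0.6 -0.2] t 73.9 world [ 480.  -144.   232.2]
end, nominal inner 71.5 outer 76.5 [(67, 155), (68, 155), (69, 156), (70, 162), (71, 176), (72, 189), (73, 195), (74, 196), (75, 187), (76, 164), (77, 150), (78, 147), (79, 148), (80, 150), (81, 154)]
end, nominal inner 71.5 outer 76.5 [(67, 144), (68, 144), (69, 144), (70, 149), (71, 163), (72, 177), (73, 185), (74, 188), (75, 183), (76, 165), (77, 149), (78, 145), (79, 145), (80, 145), (81, 145)]
sides x -34..34 step 1 [163 161 157 155 162 171 177 175 163 134 114 119 140 152 156 158 158 157
 155 154 153 151 150 149 148 148 153 158 162 164 167 170 171 169 164 157
 154 155 156 157 159 161 161 157 152 147 145 144 144 144 145 149 153 158
 159 152 131 105 106 131 155 164 171 181 188 188 187 189 190]
sat across at floor, step 3 [ 92  95  94 101 105  93  90  90  90  90  90  90  89  88  88  89  90  91
  91  92 107 100  88  33   5]
```

Request:
{"op": "play_rows", "data": {"targets": [[[-0.1, 0.25, 0], 0], [[-0.2, 0.5, 0], 0], [[-0.3, 0.75, 0], 0], [[-0.35, 1, 0], 0], [[-0.35, 1, 0], 0], [[-0.35, 1, 0], 0]]}}

```text
time: 74.7
position: [0.4106, 0.0554, 0.2332]
ee_rot: [-2.371, -2.06, 0.001]
force: [-0.0, -0.0, 1.0]
width: 1.0
finger_force: 0.0
```

Run:
```python
from h import *
bst()
im,c=shot("top");save(im,"t20.png")
g=cv2.cvtColor(im,cv2.COLOR_RGB2GRAY)
for x in(-15,0,15): print("top far",profy(g,c,x,.150,np.arange(-80,-64,1.)),"near",profy(g,c,x,.150,np.arange(66,84,1.)),)
print("sides",prof(g,c,60,.150,np.arange(-36,37,1)))
print([(p,s) for p,s in ms("top","chip_1_mid")])
m=((im.astype(int).sum(2)<300))
u,v=np.meshgrid(range(640),range(400));B=(w(c,np.c_[u.ravel(),v.ravel()],.0055)[:,:2]*1000-TB)@RB
k=(m.ravel()&(B[:,0]>45)&(B[:,0]<95)&(B[:,1]>-95)&(B[:,1]<85)).reshape(m.shape).astype(np.uint8)
n,l,s,_=cv2.connectedComponentsWithStats(k)
for i in range(1,n): print("dark",s[i],B[(l==i).ravel()].mean(0).round())
im,c=shot("scene");save(im,"s20.png")
print("brush",rect("scene","brush_mid",c,.04),[(p,s,np.round(w(c,p,.023)[0]*1000)) for p,s in ms("scene","brush_mid")])
for l in ("tray_1_mid","blank_1_mid","hammer","marker"):
    print(l,[(p,s) for p,s in ms("scene",l)]) if "mid" in l else 0
g=cv2.cvtColor(im,cv2.COLOR_RGB2GRAY)
# rim ends / per-level expected pixel of the right-hand end face tops
for y0,z in((23.5,54),(1.5,86),(23.5,118),(1.5,150)):
    ys=np.arange(y0-81,y0-64,1.);print(z,profy(g,c,0,z/1000,ys))
```

```text
board xy [-97.  189.6] z 233.2 ang -8.03 w 1.0 F [-0. -0.  1.] t 74.7 world [410.6  55.4 233.2]
top far [159 161 164 169 178 188 199 210 210 210 201 191 181 173 168 167] near [170 172 173 178 185 194 203 212 212 210 201 190 181 173 168 167 165 164]
top far [182 183 185 188 192 197 203 208 211 212 205 199 189 180 175 172] near [197 196 195 197 201 206 212 217 214 211 203 194 193 194 199 207 212 214]
top far [159 163 168 175 182 190 198 206 213 213 210 202 191 181 174 168] near [186 188 189 195 201 208 215 218 215 211 198 187 176 166 161 156 154 152]
sides [139 134 131 131 137 144 156 169 177 184 186 185 183 181 179 178 177 176
 175 175 176 177 178 179 181 183 185 187 189 192 194 196 197 199 200 201
 203 203 204 204 203 202 200 198 194 191 188 186 185 185 185 185 184 181
 178 168 160 155 152 156 167 179 192 205 211 217 221 223 224 225 226 227
 228]
[]
dark [393 188   3   4  11] [74.  9.]
dark [403 192   4   4  13] [ 67. -19.]
dark [412 198   4   2   8] [ 58. -44.]
brush [(0.66, [407.0, 245.0], [55.0, 96.0], np.float32(91.5), 398)] [(array([240.4, 157.8]), 0.83, array([409., 287.,  23.]))]
tray_1_mid [(array([363.6, 259.4]), 0.86)]
blank_1_mid [(array([398.4, 301.3]), 0.17)]
54 [105  91  72  55  41  32  29  30  34  41  49  61  73  83  91  96  97]
86 [ 99 100 100 102 105 111 115 117 114 105  90  71  55  42  36  33  35]
118 [162 172 176 178 178 179 182 186 190 194 196 197 197 197 198 198 198]
150 [100 100 100 104 112 127 144 158 172 174 176 175 176 180 184 188 190]
```

```bash
python3 -c "
from plant import bot
print(bot.sign_off())"
```

```text
the job is handed in; nothing more can be done
None
```

The job is handed in and my camera checks agree with the task: three chips in the trough, the brush standing on its bristles, and four trays stacked over the lip and stepped, with a blank in each of the lower three. No verdict came back from the judge, and I viewed 15 pictures, one over the limit of 14.

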